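# Set up the specimen bench for photography

## Robot

A 7-joint arm with a two-finger parallel gripper is mounted at the origin on the work surface. World frame = base frame: x ahead of the robot, y to its left, z up, the work surface at z = 0. Lengths are in m, angles in rad, forces in N, time in s.
With the tool pointing down it reaches from about 0.4 to 0.875 m from the base axis. Payload 19.3 kg.
Tool frame: the origin (TCP) lies at the very end of the fingers, on their centre line; the grasp point (between the pads) lies bot.tcp_to_grasp behind it (bot.tcp_to_grasp is the distance from the TCP to the grasp point, in m); z points along the fingers, y is the direction in which the jaws open and shut (so a half turn about z gives the same grasp; the last joint's range is limited). The gripper opens to 85 mm and grips with 20 to 120 N. Pads are 22 mm wide; open, the fingers measure 114 mm over their backs; the gripper's body (76 mm by 85 mm) begins 54 mm behind the grasp point. The pads swing forward as they close: fully open they stand 13 mm farther back than shut.
Start: joints at [1.227, 0.521, -0.036, 1.599, 0.021, 1.021, -0.113], TCP at [0.169, -0.602, 0.231] pointing down, gripper open.
Joint ranges: [-2.91, 2.91], [-0.3, 2.13], [-1.5, 1.42], [0.17, 2.43], [-1.26, 4.41], [0.16, 1.93], [-2.52, 2.52]. Speed limits (rad/s): [1.89, 1.89, 2.39, 2.39, 3.01, 3.01, 3.01].

## Interface

Orientations are given as [roll, pitch, yaw] about the fixed x, y, z axes, in that order (R = Rz(yaw) Ry(pitch) Rx(roll)).
In Python, from workcell import bot gives the robot as it stands.
- The arm moves only by the tool servo_tool, never from a script. Its argument "targets" is a list of rows, each a list of 2 entries, a list of its own where there are three numbers: the shift along the tool's x, y, z in units of 0.05 m (1.0 is 0.05 m), then the turn about the tool's z in units of 5 degrees (1.0 is 5 degrees). A call has 1 to 12 rows; each row shifts and turns the commanded pose from where the row before left it, along the tool's axes as they then stand; what a row does not reach is not made up. A row lasts 1/8 s, in which the tool goes at most 62.5 mm and 10.7 degrees, less where a joint would pass 70% of its speed; a pose out of reach is approached as far as the arm can. A call with a number of a shift or a turn outside -1 to 1 is refused whole. A call with a gripper value outside its range is refused whole. "gripper" is the opening, from -1 (shut) to 1 (fully open), so that 0 is half open, set as the call begins (left out, the last holds). The fingers move at their own pace and stop on an object; "newtons" is the grip in N (left out, the last holds). Time passes only in rows, so rows that do not move let the fingers close. It gives the time, the measured TCP pose, the force and the opening at its end, in the units of the state.
- bot.observe(): the state, without advancing time (a new reading comes with each control period).
- bot.grab_frame(name): name is "side" or "top" or "wrist"; returns the picture (400x640x3 uint8, blue, green, red); there is no depth.
- bot.get_calibration(name): a dict with "fx", "fy", "cx", "cy" (pixels), "pose" (4x4, takes a point from camera to world coordinates). Camera axes: x right, y up, looking along -z (the intrinsics and any distortion apply to the point x, -y, -z); pixel columns grow to the right and rows downward; lengths in m; the calibration is good to about 2 mm. A picture is of the moment at which its call begins: read the wrist's pose just before it. get_calibration takes no time and is no camera call; for the wrist camera it gives the pose at the moment of the call.
- bot.job_done(): hands the job in, once; it reports no verdict.
The state is a dict: "clock": time; "qpos": joint angles; "qd": joint speeds; "joint_efforts": joint torques, N m; "position": TCP position; "tool_rot": TCP orientation; "force": force on the tool from outside, world axes, zero at the start; "moment": the same for the moment, N m; "grip_width": finger opening in m.
Only numpy, scipy, OpenCV 4.12 (cv2) and the standard library are available. Lean on these libraries where they do the work, as an engineer would, in place of code of your own. Each camera call takes 0.05 s, during which the arm holds its last target.

## Task

Set up the bench for photographing. Hook every framed specimen from the rack over the rail at its black-sleeved end and slide it along the rail, without lifting it off again, until it hangs centred on one of the three ring marks, one frame to a mark; slide the white pot across the table, never lifting it, until it stands centred on the round mark. Close up the emptied specimen case too: shut its lid, then turn the turnbutton fully across it; leave everything else where it is.

Things in the scene. Friction and masses are not known exactly. Their poses are not given: they have to be found in the camera images.
- frame0: framed pressed specimen, 0.2 kg, upright in the rack's -y slot or absent; all alike. Aluminium plate 8 (x) x 70 (y) x 90 (z) mm, origin at the centre of its underside, z up. Above it a hook 40 mm wide (y) whose mouth opens to +x (see frame0_hook), and on top a black finger tab 12 (x) x 30 (y) mm, z = 149 to 197 mm, to be pinched across x from above
- frame0_hook (a point): point of frame0 (x = y = 0, z = 145.5 mm) that lies on the rail's top line when it hangs. The hook: back leg at x -22 to -17 mm, crown with a blunt inverted-V underside (ridge along y), front lip at x 17 to 22 mm down to z = 127 mm; the mouth lies between plate top (z = 91) and lip. Bring frame towards the rail in +x with the rail in the mouth, hook point 33 mm above the rail top, then lower it
- frame1: framed specimen just like frame0, upright in the middle slot at the start, or absent
- frame1_hook (a point): point of frame1 (x = y = 0, z = 145.5 mm) that lies on the rail's top line when it hangs. See frame0_hook
- frame2: framed specimen just like frame0, upright in the rack's +y slot at the start, or absent
- frame2_hook (a point): point of frame2 (x = y = 0, z = 145.5 mm) that lies on the rail's top line when it hangs. See frame0_hook
- rack: fixed wooden rack, 75 (x) x 290 (y) x 44 mm high, origin under its centre; three slots at y = -90, 0, 90 mm: a frame stands 10 mm up between walls 10.5 mm apart, with the rack's yaw; lift it 40 mm to clear
- rail: fixed hanging rail: round steel bar 12 mm thick along y, axis 170 mm above the table, posts 16 mm thick at y = -210 and 210 mm, plank 70 x 470 x 10 mm below. A black sleeve (same thickness) on y = -190 to -90 mm is the end where frames are hooked on; three narrow black rings, with black lines on the plank, are the marks. The robot is on its -x side. Origin on the table under its middle
- rail_load (a point): top line of the rail at the middle of the black sleeve (y = -140 mm, z = 176 mm in the rail's axes, which it shares)
- rail_mark0 (a point): top line of the rail at the mark nearest the sleeve (y = -30 mm)
- rail_mark1 (a point): top line of the rail at the middle mark (y = 60 mm)
- rail_mark2 (a point): top line of the rail at the mark farthest from the sleeve (y = 150 mm)
- pot: squat white lidded pot holding a wet specimen, 100 mm across, 45 mm high, with a round knob 30 mm across on top, reaching from 50 to 82 mm height; it tips if its knob is pushed hard without being held upright; origin at the centre of its underside; about 0.55 kg; starts on a square mark printed on the table
- mark_round: round photo mark printed on the table: black ring 128 mm across with a pale middle; origin at its centre
- case: fixed brown cardboard specimen case, 150 (x) x 180 (y) x 60 mm high, open above, origin under its centre; on its front (-x) side a wooden block 34 x 40 x 66 mm carries the turnbutton, whose upright axis is at x = -93, y = 0 mm of the case. The lid's hinge line runs along y at x = +75 mm, 60 mm up
- lid (a joint): angle of the case's lid, rad: 0 = shut; starts open at 0.6 to 1.0 and stays where it is left (stiff hinge, about 0.18 N m). Lid 152 (x) x 182 (y) x 8 mm, hinged along the case's far (+x) rim; press it down near its free edge to shut it; top of the shut lid 68 mm above the table
- turnbutton (a joint): angle of the turnbutton, rad: 0 = its bar lies along the case's y, off the lid; grows anticlockwise seen from above to a stop at 1.57 = across, 20 mm over the lid. Starts 0 to 0.3; friction 0.04 N m. Dark wooden bar 74 long x 14 wide, 72 to 100 mm above the table, centred on its axis (case x = -93, y = 0 mm); pinch it and turn
- tape: bystander, loose, leave in place: roll of clear tape, 52 mm across, 20 mm high
- spray: bystander, loose, leave in place: white bottle, 52 mm across, 130 mm high
- jar_a: bystander, loose, leave in place: glass jar, 60 mm across, 85 mm high
- jar_b: bystander, loose, leave in place: amber glass jar, 52 mm across, 70 mm high
- brush: bystander, loose, leave in place: flat brush lying on the table
- notebook: bystander, loose, leave in place: blue notebook, 100 x 140 x 14 mm
- dish: bystander, loose, leave in place: shallow white dish, 90 mm across, 22 mm high

How it is judged:
On the way, in this order (a step that is already met when the one before it is completed fails the run):
1. the case's lid is shut, the turnbutton not yet across (value of joint lid below 0.06 rad and value of joint turnbutton below 1 rad), for 0.2 s.
2. the turnbutton is turned across the shut lid (value of joint lid below 0.06 rad and value of joint turnbutton above 1.35 rad), for 0.2 s.
At the end, for the whole second after the job is handed in: Every frame present hangs still and upright on the rail, centred within 12 mm of a mark of its own; the pot stands at rest on the table within 15 mm of the round mark's centre; the lid is shut (under 0.06 rad) and the turnbutton is across it (over 1.35 rad) (all of step 2 and (y of frame0_hook in the frame of rail_mark0 between -0.012 and 0.012 m or y of frame0_hook in the frame of rail_mark1 between -0.012 and 0.012 m or y of frame0_hook in the frame of rail_mark2 between -0.012 and 0.012 m) and z of frame0_hook in the frame of rail_mark0 between -0.006 and 0.006 m and x of frame0_hook in the frame of rail_mark0 between -0.01 and 0.01 m and angle between each of frame0, frame1, frame2's own z axis and vertical below 0.2 rad and linear speed of each of frame0, frame1, frame2 below 0.03 m/s and (y of frame1_hook in the frame of rail_mark0 between -0.012 and 0.012 m or y of frame1_hook in the frame of rail_mark1 between -0.012 and 0.012 m or y of frame1_hook in the frame of rail_mark2 between -0.012 and 0.012 m) and z of frame1_hook in the frame of rail_mark0 between -0.006 and 0.006 m and x of frame1_hook in the frame of rail_mark0 between -0.01 and 0.01 m and (y of frame2_hook in the frame of rail_mark0 between -0.012 and 0.012 m or y of frame2_hook in the frame of rail_mark1 between -0.012 and 0.012 m or y of frame2_hook in the frame of rail_mark2 between -0.012 and 0.012 m) and z of frame2_hook in the frame of rail_mark0 between -0.006 and 0.006 m and x of frame2_hook in the frame of rail_mark0 between -0.01 and 0.01 m and horizontal distance between pot and mark_round below 0.015 m and height (world z) of pot below 0.006 m and angle between pot's own z axis and vertical below 0.1 rad and linear speed of pot below 0.02 m/s); the robot touches nothing.
It fails at once if a frame is held up off the rail over the marked stretch, instead of being hooked on at the black-sleeved end and slid (y of frame0_hook in the frame of rail_load between 0.065 and 0.34 m and x of frame0_hook in the frame of rail_load between -0.02 and 0.02 m and z of frame0_hook in the frame of rail_load between 0.016 and 0.09 m).
It fails at once if a frame is held up off the rail over the marked stretch, instead of being hooked on at the black-sleeved end and slid (y of frame1_hook in the frame of rail_load between 0.065 and 0.34 m and x of frame1_hook in the frame of rail_load between -0.02 and 0.02 m and z of frame1_hook in the frame of rail_load between 0.016 and 0.09 m).
It fails at once if a frame is held up off the rail over the marked stretch, instead of being hooked on at the black-sleeved end and slid (y of frame2_hook in the frame of rail_load between 0.065 and 0.34 m and x of frame2_hook in the frame of rail_load between -0.02 and 0.02 m and z of frame2_hook in the frame of rail_load between 0.016 and 0.09 m).
It fails at once if the pot is lifted off the table or tipped (height (world z) of pot above 0.012 m or angle between pot's own z axis and vertical above 0.35 rad).
It fails at once if a bystander (tape, bottle, jars, brush, notebook, dish) is moved more than 5 cm (distance of any of tape, spray, jar_a, jar_b, brush, notebook, dish from where it was at the start of the episode above 0.05 m).
Of frame0, frame1, frame2 only 2 to 3 are there at a start; the rules pass over those that are not, and their reading is None.
At some moment in a run one of pot may be knocked a few centimetres aside while the robot is not near it.
It also fails if it takes over 210 s, if anything falls off the work surface, if the arm or the gripper's body presses on something with over 40 N, if the wrist force passes 120 N, or if a joint passes its speed limit or range.

## Working session

There is one attempt and no reset: what is moved stays moved. The work goes in short steps, Python scripts to look and compute and a tool call to move; the robot and the scene stay as the last step left them, time stands still between calls to the robot, and variables do not carry over. Pictures are saved under pics/ and viewed, and the job is handed in when it is done.

Besides the shell and the picture viewer there is one more tool, called after "Emit:" as name(argument=value, ...) on one line, values as JSON. servo_tool: Moves the arm, as the interface text tells. Its arguments: {"type":"object","properties":{"targets":{"type":"array","items":{"type":"array"}},"gripper":{"type":"number"},"newtons":{"type":"number"}},"required":["targets"]}

```bash
mkdir -p pics; ls; python3 - <<'E'
from workcell import bot
import cv2
print(bot.observe()); print(bot.tcp_to_grasp)
for n in ("side","top","wrist"):
    c=bot.get_calibration(n); print(n,c)
    cv2.imwrite(f"pics/{n}0.png",bot.grab_frame(n))
E
```

```text
pics
{'clock': 0.0, 'qpos': array([ 1.22678595,  0.52202631, -0.03635571,  1.60001047,  0.02120315,
        1.0210932 , -0.11279218]), 'qd': array([-0.00044879, -0.00077991, -0.00064307,  0.00087216, -0.00073184,
       -0.00164734,  0.00186275]), 'joint_efforts': array([-5.98905142e-03, -9.27155042e+01,  1.97800756e+00, -3.69957662e+01,
        1.77996507e-02,  8.13271705e-03, -5.13724444e-05]), 'position': array([ 0.16888796, -0.60139428,  0.23071687]), 'tool_rot': array([-3.14044259e+00,  7.09374352e-05,  2.73834507e-01]), 'force': array([-0.62648795,  0.13058093, -0.09862871]), 'moment': array([ 0.00515305,  0.02070333, -0.00105015]), 'grip_width': 0.08548621591731913}
0.0187
side {'fx': 374.2242651017791, 'fy': 374.2242651017791, 'cx': 318.02117698199805, 'cy': 202.27022229795517, 'pose': array([[ 0.9994711 ,  0.01616675, -0.02821638,  0.50280347],
       [-0.03064665,  0.75847286, -0.65098364, -0.70364027],
       [ 0.01087707,  0.65150407,  0.75856716,  0.89823962],
       [ 0.        ,  0.        ,  0.        ,  1.        ]])}
top {'fx': 444.5775977356766, 'fy': 444.5775977356766, 'cx': 322.5182805901074, 'cy': 197.4779061316082, 'pose': array([[-7.69497671e-04,  9.81302590e-01, -1.92469826e-01,
         3.00605782e-01],
       [-9.99888497e-01, -3.62535771e-03, -1.44862241e-02,
        -2.63807487e-02],
       [-1.49131412e-02,  1.92437218e-01,  9.81195962e-01,
         1.43436304e+00],
       [ 0.00000000e+00,  0.00000000e+00,  0.00000000e+00,
         1.00000000e+00]])}
wrist {'fx': 314.95011742819827, 'fy': 314.95011742819827, 'cx': 322.6549367344228, 'cy': 199.19362611974623, 'pose': array([[ 0.27061431,  0.92853172,  0.25415889,  0.23245651],
       [-0.96268519,  0.2616325 ,  0.06917845, -0.58370059],
       [-0.00226184, -0.26339568,  0.96468523,  0.37360287],
       [ 0.        ,  0.        ,  0.        ,  1.        ]])}
```

View pics/top0.png

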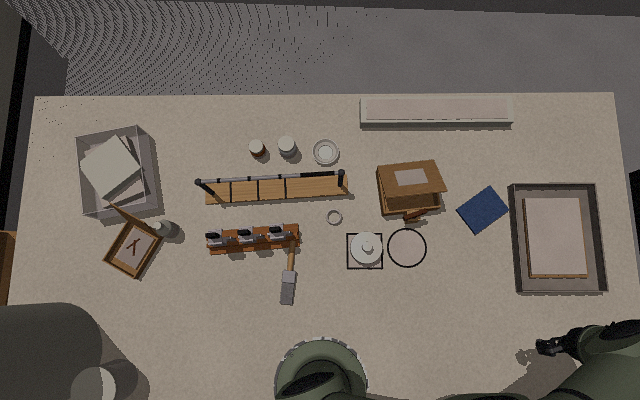

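View pics/side0.png

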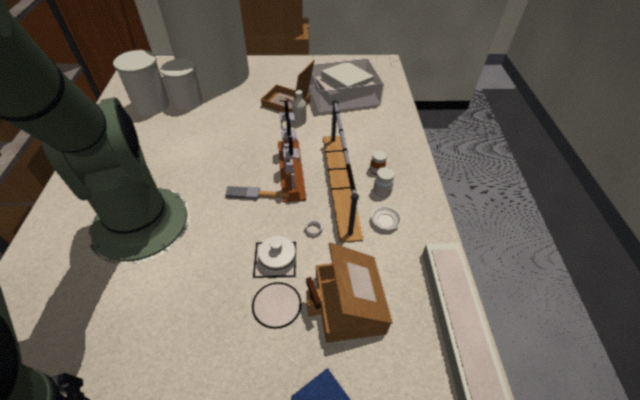

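View pics/wrist0.png

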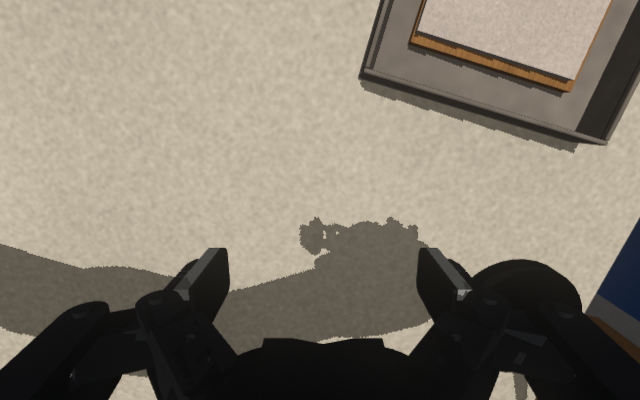

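```bash
cat > h.py <<'E'
from workcell import bot
import cv2, numpy as np
def ray(n,u,v,c=None):
    c=c or bot.get_calibration(n)
    d=np.array([(u-c['cx'])/c['fx'],-(v-c['cy'])/c['fy'],-1.0])
    P=c['pose']; return P[:3,3],P[:3,:3]@d
def p2w(n,u,v,z,c=None):
    o,d=ray(n,u,v,c); t=(z-o[2])/d[2]; return o+t*d
def w2p(n,p,c=None):
    c=c or bot.get_calibration(n); P=c['pose']
    q=P[:3,:3].T@(np.asarray(p,float)-P[:3,3])
    return np.array([c['cx']+c['fx']*q[0]/-q[2], c['cy']-c['fy']*q[1]/-q[2]])
def crop(img,x0,y0,x1,y1,s,name):
    cv2.imwrite('pics/'+name,cv2.resize(img[y0:y1,x0:x1],None,fx=s,fy=s,interpolation=cv2.INTER_CUBIC))
def tri(l):
    A=np.zeros((3,3));b=np.zeros(3)
    for n,u,v in l:
        o,d=ray(n,u,v);d/=np.linalg.norm(d);M=np.eye(3)-np.outer(d,d);A+=M;b+=M@o
    return np.linalg.solve(A,b)
E
python3 - <<'E'
from h import *
i=cv2.imread('pics/top0.png')
crop(i,190,160,360,270,4.7,'t_rail.png')
crop(i,320,140,460,280,4.2,'t_case.png')
s=cv2.imread('pics/side0.png')
crop(s,210,90,410,245,4,'s_rail.png')
E
```

```text
(no output)
```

View pics/t_rail.png

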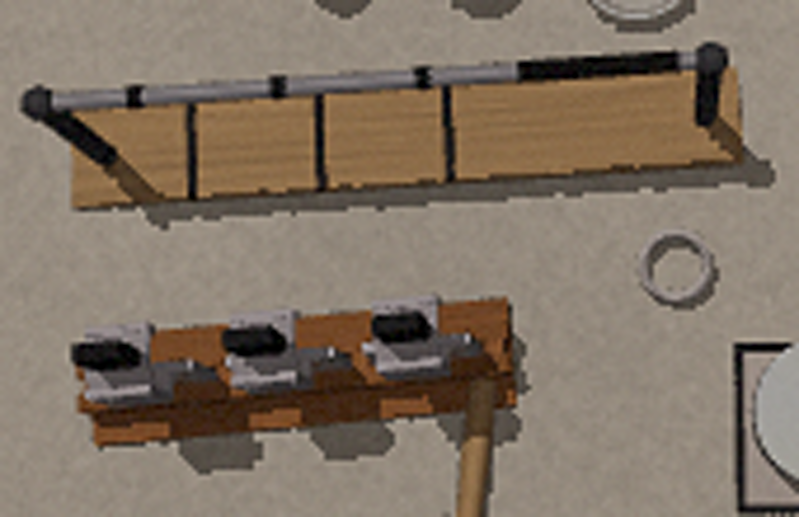

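View pics/t_case.png

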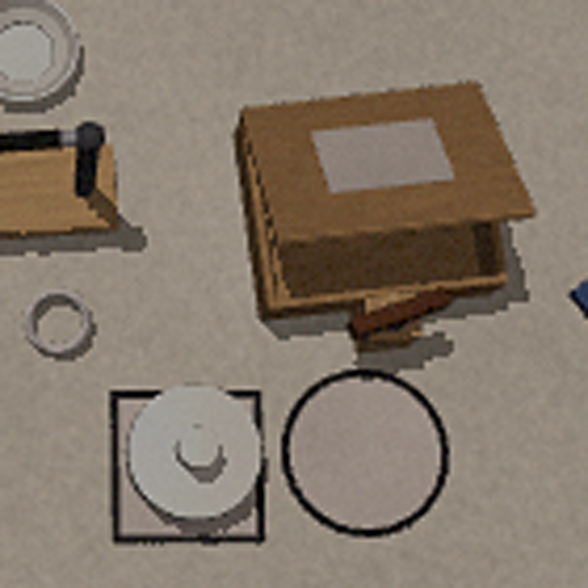

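View pics/s_rail.png

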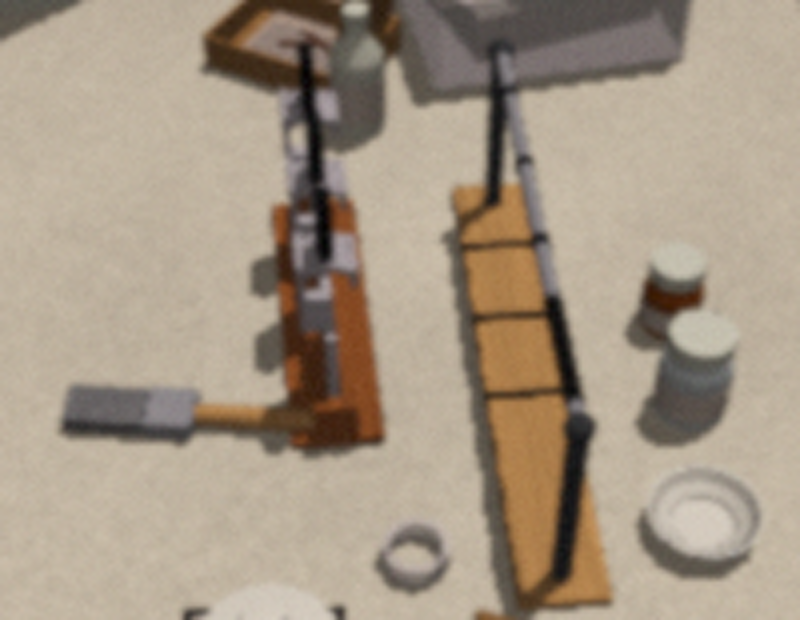

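```bash
python3 - <<'E'
from h import *
np.set_printoptions(precision=4,suppress=True)
f=lambda x,y,z:p2w('top',190+(x+.5)/4.7-.5,160+(y+.5)/4.7-.5,z)
P=[f(*q,0.175) for q in [(136,97),(278,86),(422,75),(520,71),(676,63)]]
Y=[150,60,-30,-90,-190]
for p,y in zip(P,Y): print('rail',y,p)
P=np.array(P)[:,:2];Y=np.array(Y)/1e3
A=np.c_[np.ones(5),Y]; s,_,_,_=np.linalg.lstsq(A,P,rcond=None); print('origin',s[0],'dir',s[1],np.linalg.norm(s[1]),'yaw',np.arctan2(-s[1][0],s[1][1]), (A@s-P)*1e3)
for q in [(190,106),(190,198),(318,96),(320,187),(445,88),(450,180)]: print('plank',f(*q,0.010))
for q in [(105,355),(253,340),(400,325)]: print('tab top',f(*q,0.197))
for q in [(78,403),(96,442),(517,402),(510,300),(80,365)]: print('rackcorner', f(*q,0.044),f(*q,0))
g=lambda x,y,z:p2w('top',320+(x+.5)/4.2-.5,140+(y+.5)/4.2-.5,z)
print('round',g(365,453,0)); print('square',(g(188,466,0)))
print('knob',g(200,452,.082),'pot lid',g(196,452,.045))
for q in [(353,330),(450,298)]: print('bar',g(*q,.1))
for q in [(240,115),(480,85),(270,312),(502,283)]: print('case',g(*q,.06))
for q in [(284,240),(534,215)]: print('lidedge',g(*q,.15))
print('ring d',np.linalg.norm(g(285,453,0)-g(446,453,0)))
E
```

```text
rail 150 [0.6    0.2958 0.175 ]
rail 60 [0.6067 0.2075 0.175 ]
rail -30 [0.6133 0.1181 0.175 ]
rail -90 [0.6156 0.0572 0.175 ]
rail -190 [ 0.6203 -0.0397  0.175 ]
origin [0.61   0.1476] dir [-0.0597  0.9892] 0.9909718564700953 yaw 0.06025324697693338 [[ 0.9933  0.1629]
 [-0.2734 -0.6391]
 [-1.5346 -0.1968]
 [-0.2381  1.3589]
 [ 1.0529 -0.6858]]
plank [0.6326 0.2997 0.01  ]
plank [0.5669 0.2971 0.01  ]
plank [0.6394 0.2098 0.01  ]
plank [0.5744 0.2066 0.01  ]
plank [0.6448 0.1207 0.01  ]
plank [0.579  0.1162 0.01  ]
tab top [0.437  0.3017 0.197 ]
tab top [0.4457 0.2135 0.197 ]
tab top [0.4545 0.1259 0.197 ]
rackcorner [0.4218 0.3588 0.044 ] [0.4256 0.371  0.    ]
rackcorner [0.3959 0.3455 0.044 ] [0.3989 0.3573 0.    ]
rackcorner [0.4219 0.0658 0.044 ] [0.4257 0.0688 0.    ]
rackcorner [0.4902 0.0712 0.044 ] [0.4962 0.0743 0.    ]
rackcorner [0.4472 0.3587 0.044 ] [0.4518 0.3709 0.    ]
round [ 0.4175 -0.2746  0.    ]
square [ 0.4079 -0.1394  0.    ]
knob [ 0.4118 -0.1418  0.082 ] pot lid [ 0.4148 -0.142   0.045 ]
bar [ 0.4976 -0.252   0.1   ]
bar [ 0.5207 -0.3226  0.1   ]
case [ 0.6686 -0.1791  0.06  ]
case [ 0.6912 -0.3617  0.06  ]
case [ 0.5172 -0.1977  0.06  ]
case [ 0.5385 -0.3706  0.06  ]
lidedge [ 0.554  -0.1976  0.15  ]
lidedge [ 0.5712 -0.3728  0.15  ]
ring d 0.12264940050891333
```

Emit:
servo_tool(targets=[[[0.8, -0.35, 0], 0], [[0.8, -0.35, 0], 0], [[0.8, -0.35, 0], 0], [[0.8, -0.35, 0], 0], [[0.8, -0.35, 0], 0], [[0.8, -0.35, 0], 0], [[0.8, -0.35, 0], 0], [[0.8, -0.35, 0], 0], [[0.8, -0.35, 0], 0], [[0.8, -0.35, 0], 0], [[0.8, -0.4, 0], 0], [[0.8, -0.4, 0], 0]], gripper=-1)

```text
clock: 1.65
position: [0.5738, -0.2639, 0.2311]
tool_rot: [-3.141, 0.0, 0.274]
force: [-0.3, -0.2, 0.4]
grip_width: 0.0001
```

```bash
cat >> h.py <<'E'
def to(x,y,z,yaw=None):
    s=bot.observe();p=s['position'];t=s['tool_rot'][2];c,n=np.cos(t),np.sin(t)
    d=np.array([x,y,z])-p
    r=np.array([c*d[0]+n*d[1], n*d[0]-c*d[1], -d[2]])/0.05
    print('pos',p.round(4),'yaw',round(t,3),'rp',s['tool_rot'][:2].round(3),'t',round(s['clock'],2),'shift units',r.round(2), 'turn',None if yaw is None else round(-np.rad2deg((yaw-t+np.pi)%(2*np.pi)-np.pi)/5,2),'q7',s['qpos'][6].round(2))
E
python3 - <<'E'
from h import *
to(.5817,-.2597,.12,1.887)
cv2.imwrite('pics/w1.png',bot.grab_frame('wrist'))
E
```

```text
pos [ 0.5738 -0.2639  0.2311] yaw 0.274 rp [-3.141  0.   ] t 1.65 shift units [ 0.17 -0.04  2.22] turn -18.49 q7 -1.03
```

View pics/w1.png

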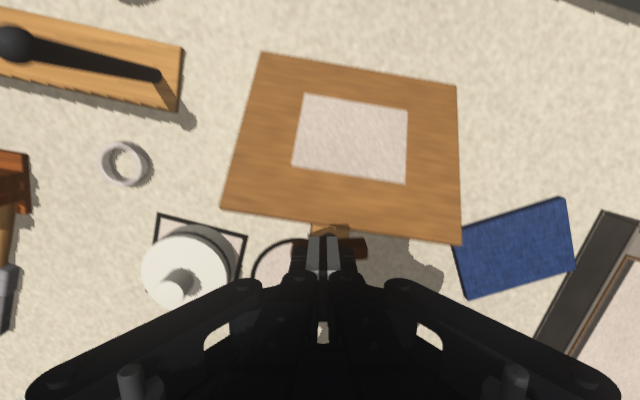

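```bash
python3 - <<'E'
from h import *
np.set_printoptions(precision=4,suppress=True)
g=lambda x,y:('top',320+(x+.5)/4.2-.5,140+(y+.5)/4.2-.5)
a=tri([g(284,242),('wrist',221,208)]);b=tri([g(534,215),('wrist',462,244)])
c=tri([g(241,108),('wrist',262,52)]);d=tri([g(480,84),('wrist',456,85)])
print(a,b,c,d)
h=(c+d)/2;e=(a+b)/2;print(h,e,np.arcsin((e[2]-h[2])/.152))
E
```

```text
[ 0.5545 -0.1919  0.1561] [ 0.5742 -0.3767  0.1355] [ 0.6727 -0.1764  0.0785] [ 0.7173 -0.3834 -0.0279]
[ 0.695  -0.2799  0.0253] [ 0.5644 -0.2843  0.1458] 0.9151296503700163
```

Emit:
servo_tool(targets=[[[0.35, 0, 0.4], 0], [[0, 0, 0.5], 0], [[0, 0, 0.5], 0], [[0, 0, 0.4], 0], [[0, 0, 0.4], 0], [[0, 0, 0.4], 0], [[0, 0, 0.3], 0], [[0, 0, 0.2], 0]])

```text
clock: 2.7
position: [0.5896, -0.2602, 0.0753]
tool_rot: [-3.141, 0.001, 0.274]
force: [-1.0, -0.2, 1.4]
grip_width: -0.0002
```

```bash
python3 - <<'E'
from h import *
to(.5817,-.2597,.068,1.887)
crop(bot.grab_frame('side'),240,200,420,350,4,'s2.png')
E
```

```text
pos [ 0.5896 -0.2602  0.0753] yaw 0.274 rp [-3.141e+00  1.000e-03] t 2.7 shift units [-0.15 -0.05  0.15] turn -18.49 q7 -1.07
```

View pics/s2.png

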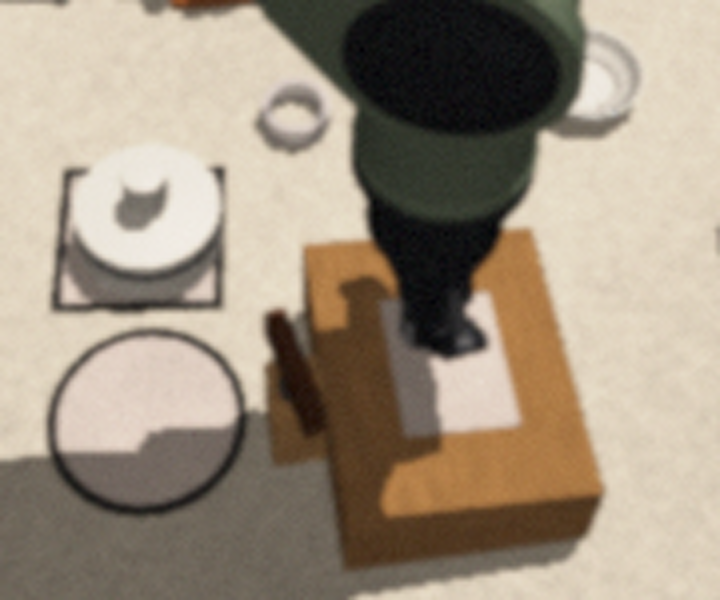

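Emit:
servo_tool(targets=[[[0, 0, 0.1], 0], [[0, 0, 0.05], 0], [[0, 0, 0.03], 0], [[0, 0, 0], 0], [[0, 0, 0], 0]])

```text
clock: 3.38
position: [0.59, -0.2604, 0.0681]
tool_rot: [3.141, -0.0, 0.274]
force: [-4.5, 1.1, 8.0]
grip_width: 0.0001
```

Emit:
servo_tool(targets=[[[0, 0, -0.4], 0], [[0, 0, -0.6], 0], [[0, 0, -0.6], 0], [[0, 0, 0], -1], [[0, 0, 0], -1], [[0, 0, 0], -1], [[0, 0, 0], -1], [[0, 0, 0], -1], [[0, 0, 0], -1], [[0, 0, 0], -1], [[0, 0, 0], -1], [[0, 0, 0], -1]], gripper=0)

```text
clock: 4.88
position: [0.5902, -0.2604, 0.1488]
tool_rot: [3.14, 0.0, 1.062]
force: [-0.3, 0.2, -0.2]
grip_width: 0.0428
```

Emit:
servo_tool(targets=[[[0, 0, 0], -1], [[0, 0, 0], -1], [[0, 0, 0], -1], [[0, 0, 0], -1], [[0, 0, 0], -1], [[0, 0, 0], -1], [[0, 0, 0], -1], [[0, 0, 0], -1], [[0, 0, 0], -1], [[0, 0, 0], -0.5], [[0, 0, 0], 0]])

```text
clock: 6.25
position: [0.59, -0.2606, 0.1485]
tool_rot: [3.141, 0.001, 1.888]
force: [0.8, 0.1, 0.2]
grip_width: 0.0427
```

```bash
python3 - <<'E'
from h import *
to(.5107,-.2877,.15,1.887)
cv2.imwrite('pics/w3.png',bot.grab_frame('wrist'))
crop(bot.grab_frame('top'),320,140,460,280,4.2,'t3.png')
E
```

```text
pos [ 0.59   -0.2606  0.1485] yaw 1.888 rp [3.141e+00 1.000e-03] t 6.25 shift units [-0.02 -1.68 -0.03] turn 0.01 q7 0.32
```

View pics/w3.png

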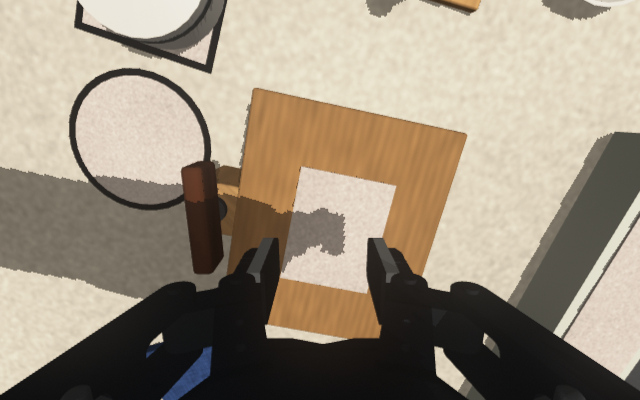

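View pics/t3.png

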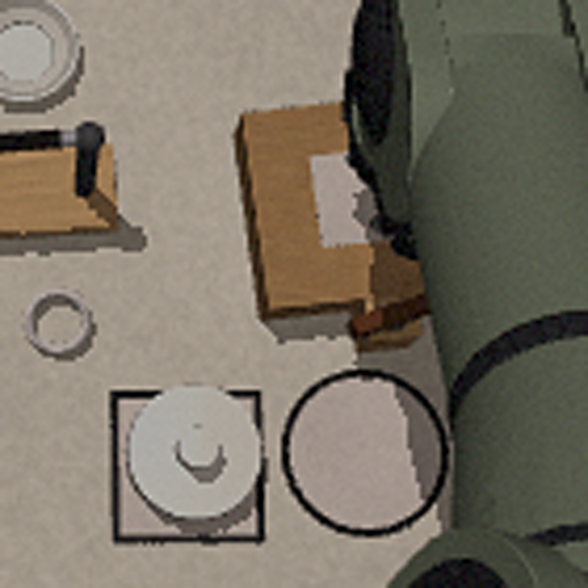

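```bash
python3 - <<'E'
from h import *
np.set_printoptions(precision=4,suppress=True)
crop(cv2.imread('pics/w3.png'),160,130,280,290,4.5,'w3c.png')
for q in [(184,168),(206,163),(194,273),(218,268)]: print(p2w('wrist',*q,.1))
for q in [(253,88),(467,133),(229,260)]: print('lid',p2w('wrist',*q,.068))
E
```

```text
[ 0.4981 -0.2541  0.1   ]
[ 0.5102 -0.2469  0.1   ]
[ 0.5187 -0.3221  0.1   ]
[ 0.5332 -0.3135  0.1   ]
lid [ 0.5193 -0.196   0.068 ]
lid [ 0.668  -0.1784  0.068 ]
lid [ 0.5338 -0.3237  0.068 ]
```

View pics/w3c.png

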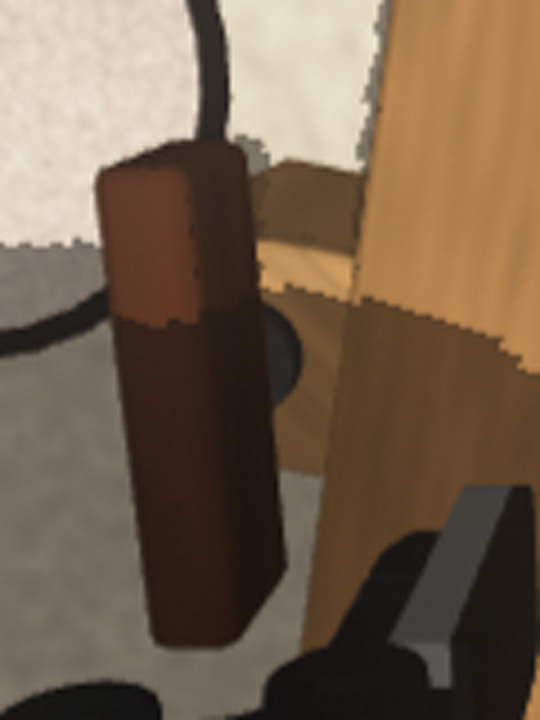

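```bash
python3 - <<'E'
from h import *
P=np.array([p2w('wrist',*q,.1) for q in [(181.8,168.5),(202.2,166.5),(194.2,273.4),(213.3,272.2)]])
print(P.round(4),P.mean(0)); d=P[:2].mean(0)-P[2:].mean(0); print(np.linalg.norm(d),np.arctan2(-d[0],d[1]), np.linalg.norm(P[0]-P[1]))
to(*P.mean(0)[:2],.074,np.arctan2(-d[0],d[1])+np.pi/2)
E
```

```text
[[ 0.4969 -0.2548  0.1   ]
 [ 0.5084 -0.2497  0.1   ]
 [ 0.5189 -0.3224  0.1   ]
 [ 0.5309 -0.3175  0.1   ]] [ 0.5137767  -0.28609938  0.1       ]
0.07125077990313419 0.31742879784380745 0.01264948945595447
pos [ 0.59   -0.2604  0.1481] yaw 1.887 rp [3.141e+00 1.000e-03] t 6.35 shift units [-0.01 -1.61  1.48] turn -0.02 q7 0.31
```

Emit:
servo_tool(targets=[[[0, -0.4, 0], 0], [[0, -0.4, 0], 0], [[0, -0.4, 0], 0], [[0, -0.4, 0], 0], [[0, -0.02, 0.3], 0], [[0, 0, 0.4], 0], [[0, 0, 0.4], 0], [[0, 0, 0.35], 0], [[0, 0, 0], 0]])

```text
clock: 7.48
position: [0.5124, -0.2848, 0.073]
tool_rot: [-3.14, -0.002, 1.889]
force: [0.2, 0.5, 0.6]
grip_width: 0.0428
```

Emit:
servo_tool(targets=[[[0, 0, 0], 0], [[0, 0, 0], 0], [[0, 0, 0], 0], [[0, 0, 0], 0], [[0, 0, 0], 0]], gripper=-1, newtons=40)

```text
clock: 8.1
position: [0.5128, -0.2857, 0.0755]
tool_rot: [3.142, 0.001, 1.888]
force: [-4.8, 0.8, 6.5]
grip_width: 0.0135
```

```bash
python3 - <<'E'
from h import *
to(.5130,-.287,.074,1.887+1.38)
cv2.imwrite('pics/w4.png',bot.grab_frame('wrist'))
E
```

```text
pos [ 0.5128 -0.2857  0.0755] yaw 1.888 rp [3.142e+00 1.000e-03] t 8.1 shift units [-0.03 -0.    0.03] turn -15.8 q7 0.32
```

View pics/w4.png

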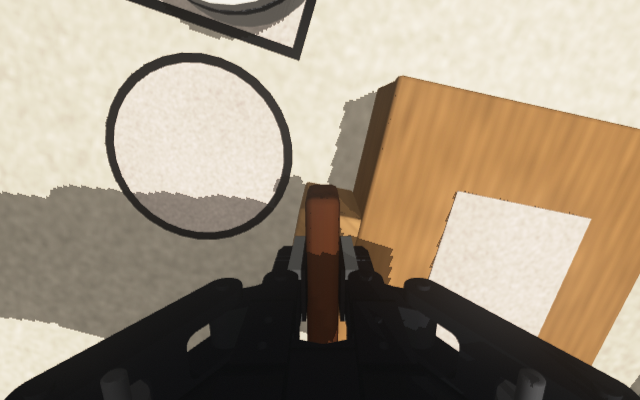

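Emit:
servo_tool(targets=[[[0, 0, -0.06], -0.5], [[0, 0, 0], -0.8], [[0, 0, 0], -0.8], [[0, 0, 0], -0.8], [[0, 0, 0], -0.8], [[0, 0, 0], -0.8], [[0, 0, 0], -0.8], [[0, 0, 0], -0.8], [[0, 0, 0], -0.8], [[0, 0, 0], -0.8], [[0, 0, 0], -0.8], [[0, 0, 0], 0]])

```text
clock: 9.65
position: [0.5114, -0.2865, 0.0764]
tool_rot: [-3.14, -0.002, 2.63]
force: [2.2, -5.4, -27.1]
grip_width: 0.0131
```

Emit:
servo_tool(targets=[[[0, 0, 0], -0.8], [[0, 0, 0], -0.8], [[0, 0, 0], -0.8], [[0, 0, 0], -0.8], [[0, 0, 0], -0.8], [[0, 0, 0], -0.8], [[0, 0, 0], -0.8], [[0, 0, 0], -0.8], [[0, 0, 0], -0.8], [[0, 0, 0], 0], [[0, 0, 0], 0]])

```text
clock: 11.02
position: [0.5111, -0.2878, 0.0764]
tool_rot: [-3.14, -0.003, -3.027]
force: [1.6, -12.4, -27.0]
grip_width: 0.0134
```

```bash
python3 - <<'E'
from h import *
to(.5130,-.287,.074,1.887+1.38)
print(bot.observe()['force'],bot.observe()['moment'])
cv2.imwrite('pics/w5.png',bot.grab_frame('wrist'))
E
```

```text
pos [ 0.5111 -0.2878  0.0764] yaw -3.027 rp [-3.14e+00 -3.00e-03] t 11.03 shift units [-0.04  0.01  0.05] turn -0.12 q7 1.48
[  1.61856766 -12.38349317 -27.0045857 ] [-2.61227158 -0.30715897 -0.0357558 ]
```

View pics/w5.png

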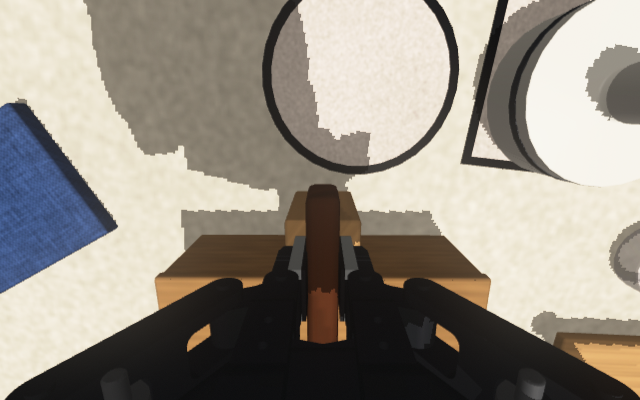

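Emit:
servo_tool(targets=[[[0, 0, 0], 0], [[0, 0, 0], 0], [[0, 0, 0], 0]], gripper=0)

```text
clock: 11.45
position: [0.5132, -0.2854, 0.0782]
tool_rot: [-3.141, 0.001, -3.025]
force: [-0.4, 0.4, 0.4]
grip_width: 0.0429
```

Emit:
servo_tool(targets=[[[0, 0, -0.4], 0], [[0, 0, -0.8], 0], [[0, 0, -0.8], 0], [[0, 0, -0.8], 0], [[0, 0, -0.8], 0], [[0, 0, -0.6], 1], [[0, 0, 0], 1], [[0, 0, 0], 1], [[0, 0, 0], 1], [[0, 0, 0], 1], [[0, 0, 0], 1], [[0, 0, 0], 1]])

```text
clock: 12.95
position: [0.5129, -0.285, 0.2893]
tool_rot: [3.141, 0.001, 2.645]
force: [-0.0, 0.1, -0.6]
grip_width: 0.0428
```

```bash
python3 - <<'E'
from h import *
f=lambda x,y,z:p2w('top',190+(x+.5)/4.7-.5,160+(y+.5)/4.7-.5,z)
for q in [(105,355),(253,340),(400,325)]: print('tab top',f(*q,0.207))
to(.4545,.127,.28,.099+np.pi/2)
crop(bot.grab_frame('top'),320,140,460,280,4.2,'t6.png')
E
```

```text
tab top [0.43588478 0.29902235 0.207     ]
tab top [0.44456474 0.21160051 0.207     ]
tab top [0.45325193 0.1247139  0.207     ]
pos [ 0.5129 -0.285   0.2893] yaw 2.645 rp [3.141e+00 1.000e-03] t 12.95 shift units [4.95 6.69 0.19] turn 11.18 q7 1.13
```

View pics/t6.png

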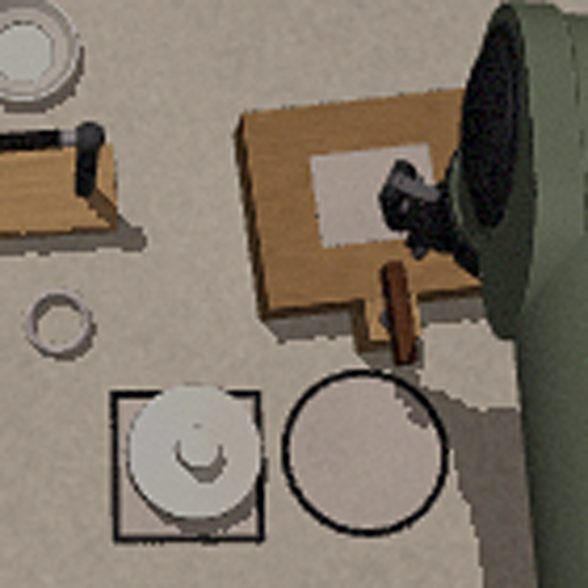

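Emit:
servo_tool(targets=[[[0.5, 0.67, 0], 0], [[0.5, 0.67, 0], 0], [[0.5, 0.67, 0], 0], [[0.5, 0.67, 0], 0], [[0.5, 0.67, 0], 0], [[0.5, 0.67, 0], 0], [[0.5, 0.67, 0], 0], [[0.5, 0.67, 0], 0], [[0.5, 0.67, 0], 0], [[0.45, 0.66, 0], 0]])

```text
clock: 14.25
position: [0.4531, 0.128, 0.2889]
tool_rot: [3.141, 0.001, 2.65]
force: [0.9, -0.1, 0.7]
grip_width: 0.0428
```

Emit:
servo_tool(targets=[[[0, 0, 0], 1], [[0, 0, 0], 1], [[0, 0, 0], 1], [[0, 0, 0], 1], [[0, 0, 0], 1], [[0, 0, 0], 1], [[0, 0, 0], 1], [[0, 0, 0], 1], [[0, 0, 0], 1], [[0, 0, 0], 1], [[0, 0, 0], 1], [[0, 0, 0], 0.2]])

```text
clock: 15.75
position: [0.4535, 0.1268, 0.2886]
tool_rot: [3.141, 0.0, 1.671]
force: [-0.1, -0.2, 0.4]
grip_width: 0.0425
```

```bash
python3 - <<'E'
from h import *
to(.4545,.125,.28,.099+np.pi/2)
cv2.imwrite('pics/w7.png',bot.grab_frame('wrist'))
E
```

```text
pos [0.4535 0.1268 0.2886] yaw 1.671 rp [3.141 0.   ] t 15.75 shift units [-0.04  0.02  0.17] turn 0.02 q7 -0.53
```

View pics/w7.png

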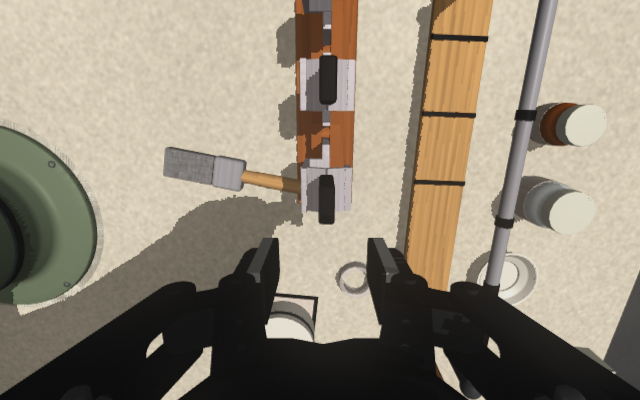

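```bash
python3 - <<'E'
from h import *
np.set_printoptions(precision=4,suppress=True)
print(bot.get_calibration('wrist')['pose'][:3,3])
i=cv2.imread('pics/w7.png')
crop(i,280,0,400,240,2.5,'w7c.png'); crop(i,290,160,360,235,8,'w7d.png')
E
```

```text
[0.4458 0.193  0.4313]
```

View pics/w7d.png

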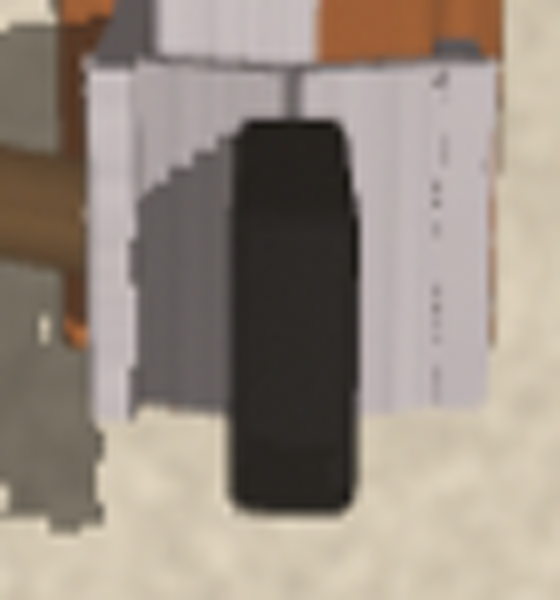

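```bash
python3 - <<'E'
from h import *
np.set_printoptions(precision=4,suppress=True)
g=lambda x,y,z:p2w('wrist',290+x/8-.5,160+y/8-.5,z)
print(g(295,363,.207),g(236,363,.207)-g(355,363,.207),g(295,215,.207)-g(295,510,.207))
print('crown',g(289,236,.159))
# rail from wrist: rings, z .175
r=[p2w('wrist',*q,.175) for q in [(526,115),(505,223),(494,288)]]
for x in r: print('rail',x)
E
```

```text
[0.4555 0.1281 0.207 ] [-0.011  -0.0011  0.    ] [-0.003   0.0283  0.    ]
crown [0.4554 0.1288 0.159 ]
rail [0.6056 0.2079 0.175 ]
rail [0.6118 0.1181 0.175 ]
rail [0.6177 0.0555 0.175 ]
```

```bash
python3 - <<'E'
from h import *
to(.4555,.128,.172,.099+np.pi/2)
E
```

```text
pos [0.4535 0.1267 0.2885] yaw 1.671 rp [3.141 0.   ] t 15.8 shift units [0.02 0.04 2.33] turn 0.02 q7 -0.53
```

Emit:
servo_tool(targets=[[[0.02, 0.04, 0.5], 0], [[0, 0, 0.6], 0], [[0, 0, 0.6], 0], [[0, 0, 0.4], 0], [[0, 0, 0.23], 0], [[0, 0, 0], 0]])

```text
clock: 16.55
position: [0.4554, 0.1276, 0.1712]
tool_rot: [-3.141, -0.0, 1.671]
force: [0.6, -0.3, 0.4]
grip_width: 0.0426
```

Emit:
servo_tool(targets=[[[0, 0, 0], 0], [[0, 0, 0], 0], [[0, 0, 0], 0], [[0, 0, 0], 0], [[0, 0, 0], 0]], gripper=-1, newtons=50)

```text
clock: 17.18
position: [0.4561, 0.1277, 0.1721]
tool_rot: [3.14, -0.0, 1.67]
force: [0.2, 0.3, 6.5]
grip_width: 0.0114
```

Emit:
servo_tool(targets=[[[0, 0, -0.1], 0], [[0, 0, -0.2], 0], [[0, 0, -0.2], 0], [[0, 0, -0.2], 0], [[0, 0, -0.2], 0], [[0, 0, -0.17], 0], [[0, 0, 0], 0]])

```text
clock: 18.05
position: [0.4558, 0.1276, 0.2254]
tool_rot: [3.141, -0.0, 1.67]
force: [0.3, 0.3, -1.9]
grip_width: 0.0115
```

```bash
python3 - <<'E'
from h import *
to(.56,.008,.226,.065+np.pi/2)
cv2.imwrite('pics/w8.png',bot.grab_frame('wrist'))
cv2.imwrite('pics/s8.png',bot.grab_frame('side'))
E
```

```text
pos [0.4558 0.1276 0.2254] yaw 1.67 rp [ 3.141 -0.   ] t 18.05 shift units [-2.59  1.84 -0.01] turn 0.39 q7 -0.61
```

View pics/w8.png

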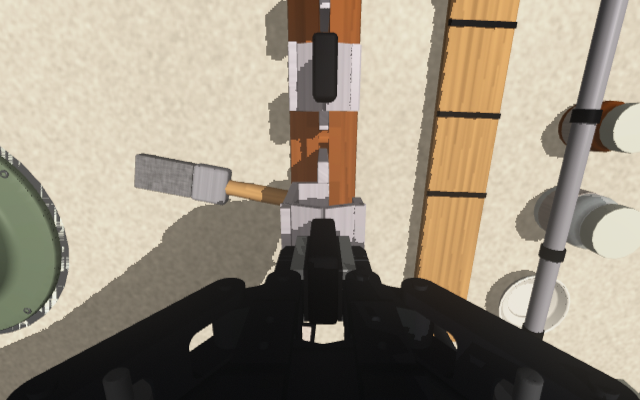

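View pics/s8.png

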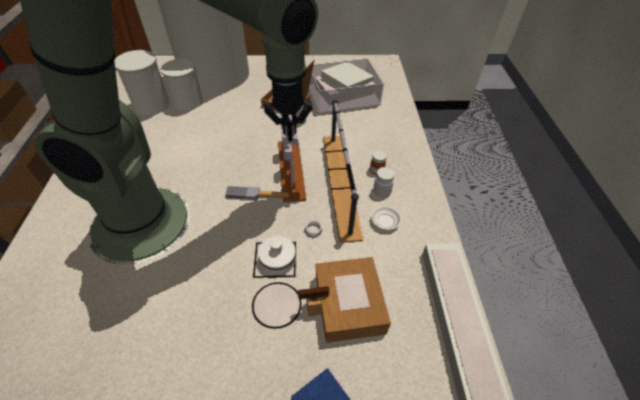

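Emit:
servo_tool(targets=[[[-0.2, 0.1, 0], 0], [[-0.4, 0.24, 0], 0], [[-0.4, 0.3, 0], 0], [[-0.4, 0.3, 0], 0], [[-0.4, 0.3, 0], 0], [[-0.4, 0.3, 0], 0], [[-0.3, 0.2, 0], 0], [[-0.1, 0.1, 0], 0.2], [[0, 0, 0], 0.19], [[0, 0, 0], 0]])

```text
clock: 19.4
position: [0.5596, 0.0081, 0.2249]
tool_rot: [-3.141, -0.0, 1.637]
force: [0.4, 0.2, -2.5]
grip_width: 0.0114
```

```bash
python3 - <<'E'
from h import *
to(.6188,.008,.226,.065+np.pi/2)
cv2.imwrite('pics/w9.png',bot.grab_frame('wrist'))
i=bot.grab_frame('side');crop(i,230,80,400,250,4,'s9.png')
E
```

```text
pos [0.5596 0.0081 0.2249] yaw 1.637 rp [-3.141 -0.   ] t 19.4 shift units [-0.08  1.18 -0.02] turn 0.01 q7 -0.38
```

View pics/w9.png

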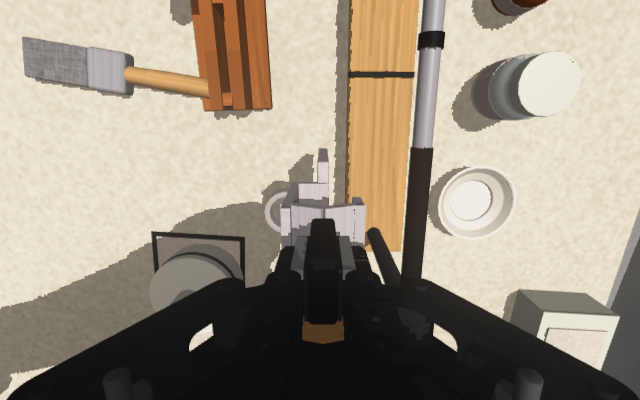

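View pics/s9.png

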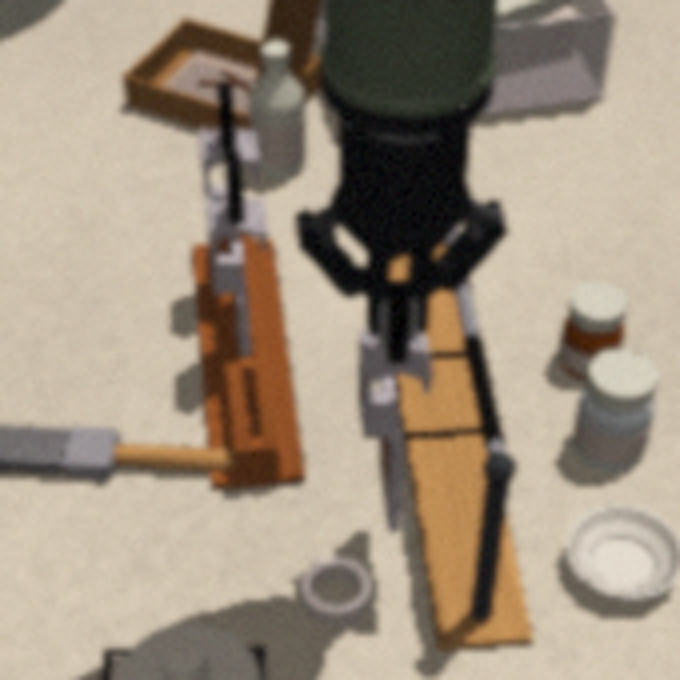

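Emit:
servo_tool(targets=[[[-0.03, 0.2, -0.01], 0], [[-0.03, 0.2, 0], 0], [[0, 0.2, 0], 0], [[0, 0.2, 0], 0], [[0, 0.2, 0], 0], [[0, 0.18, 0], 0], [[0, 0, 0], 0], [[0, 0, 0], 0]])

```text
clock: 20.5
position: [0.6188, 0.0082, 0.2252]
tool_rot: [-3.141, 0.0, 1.636]
force: [-0.2, -0.1, -1.8]
grip_width: 0.0112
```

```bash
python3 - <<'E'
from h import *
to(.6188,.008,.193,.065+np.pi/2)
cv2.imwrite('pics/w10.png',bot.grab_frame('wrist'))
i=bot.grab_frame('side');crop(i,270,130,390,250,5.5,'s10.png')
E
```

```text
pos [0.6188 0.0082 0.2252] yaw 1.636 rp [-3.141  0.   ] t 20.5 shift units [-0.    0.    0.64] turn 0.0 q7 -0.37
```

View pics/w10.png

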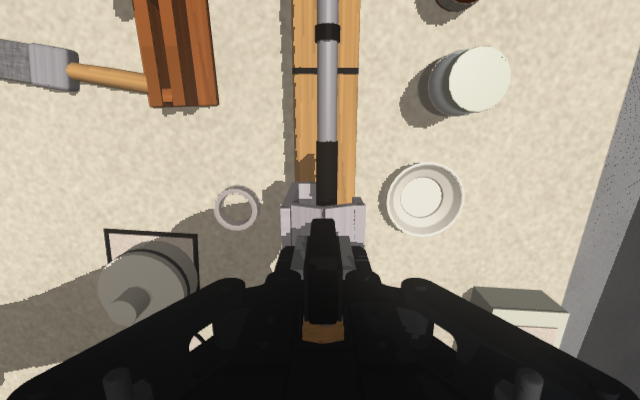

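View pics/s10.png

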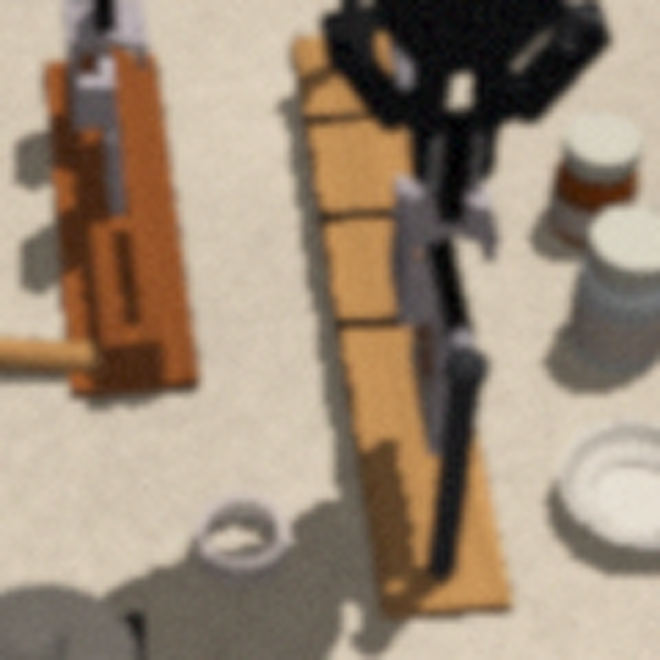

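Emit:
servo_tool(targets=[[[0, 0, 0.15], 0], [[0, 0, 0.15], 0], [[0, 0, 0.15], 0], [[0, 0, 0.1], 0], [[0, 0, 0.06], 0], [[0, 0, 0.03], 0], [[0, 0, 0], 0]])

```text
clock: 21.48
position: [0.6191, 0.0082, 0.1934]
tool_rot: [3.141, -0.0, 1.636]
force: [-0.5, 0.0, -2.5]
grip_width: 0.0115
```

Emit:
servo_tool(targets=[[[0, 0, 0.03], 0], [[0, 0, 0], 0]])

```text
clock: 21.72
position: [0.6196, 0.0083, 0.193]
tool_rot: [3.14, 0.0, 1.636]
force: [-2.0, -1.1, 11.8]
grip_width: 0.0115
```

Emit:
servo_tool(targets=[[[0, 0, 0.03], 0], [[0, 0, 0], 0]])

```text
clock: 21.98
position: [0.6201, 0.0083, 0.1927]
tool_rot: [3.138, 0.001, 1.636]
force: [-5.6, -1.4, 28.4]
grip_width: 0.0112
```

Emit:
servo_tool(targets=[[[0, 0, -0.05], 0], [[0.2, 0, 0], 0], [[0.4, 0, 0], 0], [[0.5, 0, 0], 0], [[0.5, 0, 0], 0], [[0.5, -0.01, 0], 0], [[0.5, 0, 0], 0], [[0.5, -0.01, 0], 0], [[0.5, 0, 0], 0], [[0.5, 0, 0], 0], [[0.4, 0, 0], 0], [[0.2, 0, 0], 0]])

```text
clock: 23.48
position: [0.6035, 0.2434, 0.1935]
tool_rot: [3.139, 0.001, 1.636]
force: [5.0, -8.7, 9.5]
grip_width: 0.0113
```

```bash
python3 - <<'E'
from h import *
to(.600,.2960,.193,.065+np.pi/2)
cv2.imwrite('pics/w11.png',bot.grab_frame('wrist'))
cv2.imwrite('pics/t11.png',bot.grab_frame('top'))
E
```

```text
pos [0.6035 0.2434 0.1935] yaw 1.636 rp [3.139e+00 1.000e-03] t 23.48 shift units [ 1.05 -0.    0.01] turn 0.0 q7 -0.75
```

View pics/w11.png

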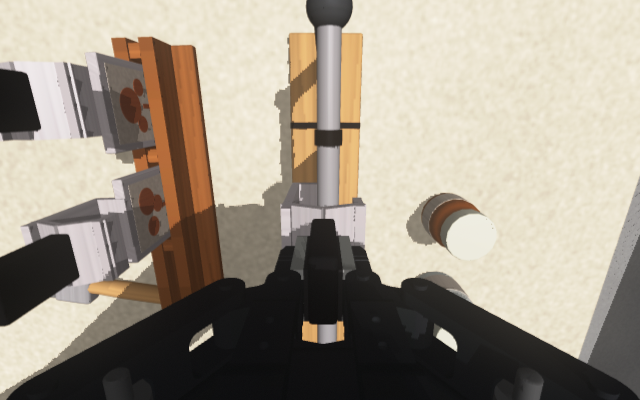

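View pics/t11.png

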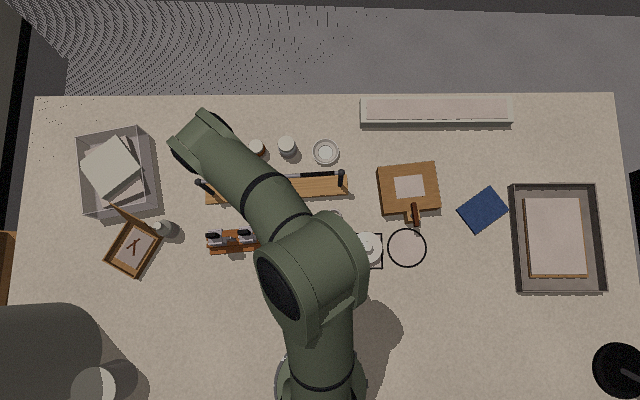

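```bash
python3 - <<'E'
from h import *
print(p2w('wrist',328,138,.177),p2w('wrist',292,125.5,.01),p2w('wrist',360,125.5,.01))
E
```

```text
[0.60172194 0.29929923 0.177     ] [0.56875005 0.29726995 0.01      ] [0.63727079 0.30181985 0.01      ]
```

Emit:
servo_tool(targets=[[[0.3, 0, 0], 0], [[0.3, 0, 0], 0], [[0.3, 0, 0], 0], [[0.17, 0, 0], 0], [[0, 0, 0], 0], [[0, 0, 0], 0]])

```text
clock: 24.32
position: [0.6, 0.2972, 0.1935]
tool_rot: [3.139, -0.001, 1.636]
force: [6.0, 0.6, 6.1]
grip_width: 0.0112
```

```bash
python3 - <<'E'
from h import *
to(.600,.2973,.193,.065+np.pi/2)
cv2.imwrite('pics/w12.png',bot.grab_frame('wrist'))
print(p2w('wrist',328,138,.177))
E
```

```text
pos [0.6    0.2972 0.1935] yaw 1.636 rp [ 3.139e+00 -1.000e-03] t 24.32 shift units [0.   0.   0.01] turn 0.0 q7 -0.82
[0.59841206 0.35205301 0.177     ]
```

View pics/w12.png

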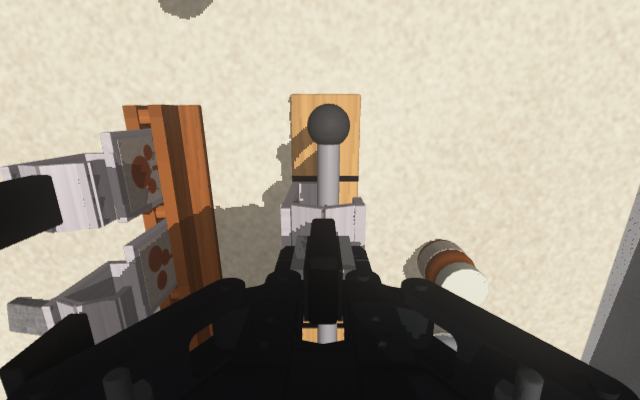

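Emit:
servo_tool(targets=[[[0, 0, 0], 0], [[0, 0, 0], 0], [[0, 0, 0], 0], [[0, 0, -0.4], 0], [[0, 0, -0.8], 0], [[0, 0, -0.6], 0], [[0, 0, 0], 0]], gripper=0)

```text
clock: 25.25
position: [0.5999, 0.2968, 0.2866]
tool_rot: [3.137, -0.002, 1.636]
force: [0.8, 0.9, 0.3]
grip_width: 0.0428
```

```bash
python3 - <<'E'
from h import *
to(.4455,.214,.285,.099+np.pi/2)
cv2.imwrite('pics/w13.png',bot.grab_frame('wrist'))
E
```

```text
pos [0.5999 0.2968 0.2866] yaw 1.636 rp [ 3.137e+00 -2.000e-03] t 25.25 shift units [-1.45 -3.19  0.03] turn -0.39 q7 -0.77
```

View pics/w13.png

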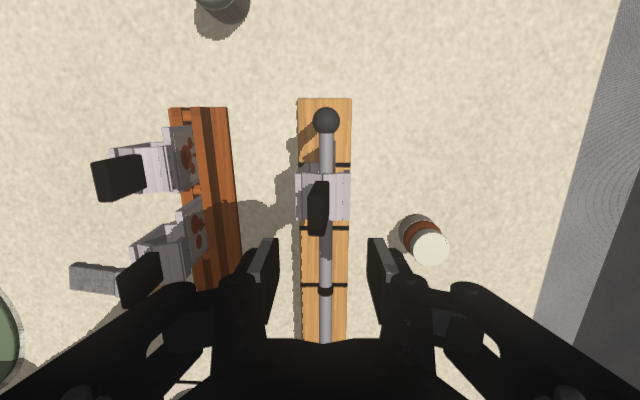

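```bash
python3 - <<'E'
from h import *
np.set_printoptions(precision=4,suppress=True)
i=bot.grab_frame('wrist');crop(i,280,140,380,310,4,'w14.png')
E
```

```text
(no output)
```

View pics/w14.png

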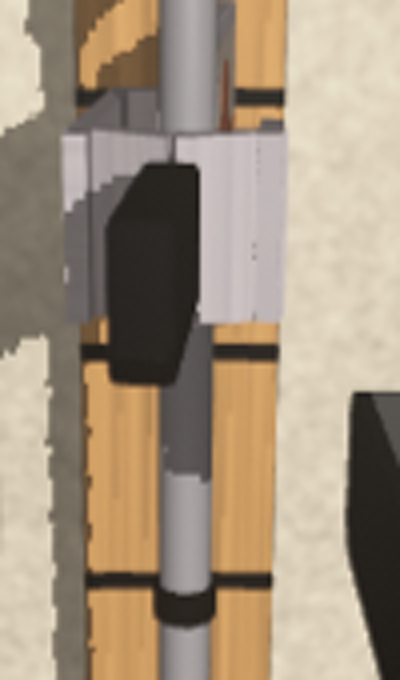

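```bash
python3 - <<'E'
from h import *
np.set_printoptions(precision=4,suppress=True)
g=lambda x,y,z:p2w('wrist',280+x/4-.5,140+y/4-.5,z)
print('tab top ctr',g(146,301,.2275),'w',g(108,301,.2275)-g(186,301,.2275))
print('tab base far edge',g(172,165,.18), 'crown',g(62,226,.18),g(285,226,.18),g(174,132,.18),g(174,322,.18))
print('ring',g(185,608,.176),'lines',g(180,97,.01),g(180,352,.01),g(180,580,.01))
print('rail',g(187,60,.176),g(186,640,.176))
s=bot.grab_frame('side');crop(s,280,80,400,200,5.5,'s14.png')
E
```

```text
tab top ctr [0.5941 0.2975 0.2275] w [-0.0129 -0.0008  0.    ]
tab base far edge [0.5976 0.3108 0.18  ] crown [0.5762 0.2968 0.18  ] [0.6212 0.2997 0.18  ] [0.5975 0.3174 0.18  ] [0.6001 0.2778 0.18  ]
ring [0.6071 0.2091 0.176 ] lines [0.6012 0.2983 0.01  ] [0.6073 0.2084 0.01  ] [0.6132 0.119  0.01  ]
rail [0.5992 0.3313 0.176 ] [0.6079 0.201  0.176 ]
```

View pics/s14.png

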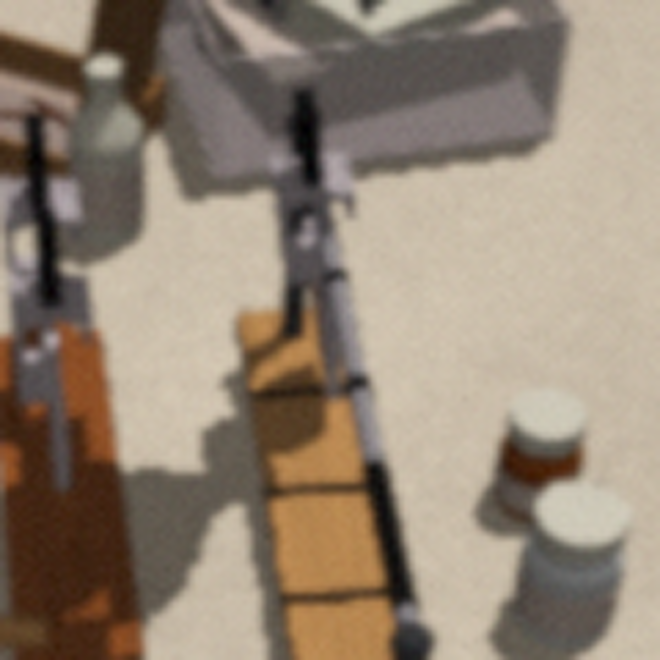

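```bash
python3 - <<'E'
from h import *
to(.446,.216,.285,.099+np.pi/2)
E
```

```text
pos [0.5991 0.2958 0.2828] yaw 1.636 rp [-3.141  0.   ] t 25.4 shift units [-1.39 -3.16 -0.04] turn -0.39 q7 -0.77
```

Emit:
servo_tool(targets=[[[-0.1, -0.3, -0.05], -0.2], [[-0.2, -0.4, 0], -0.19], [[-0.2, -0.5, 0], 0], [[-0.2, -0.5, 0], 0], [[-0.2, -0.5, 0], 0], [[-0.2, -0.4, 0], 0], [[-0.2, -0.4, 0], 0], [[-0.05, -0.17, 0], 0], [[0, 0, 0], 0]])

```text
clock: 26.52
position: [0.4478, 0.2139, 0.2853]
tool_rot: [3.142, 0.0, 1.67]
force: [1.1, 0.4, 0.1]
grip_width: 0.0427
```

```bash
python3 - <<'E'
from h import *
to(.446,.216,.285,.099+np.pi/2)
i=bot.grab_frame('wrist')
cv2.imwrite('pics/w15.png',i); crop(i,290,150,360,235,7,'w15c.png')
E
```

```text
pos [0.4478 0.2139 0.2853] yaw 1.67 rp [3.142 0.   ] t 26.52 shift units [ 0.05 -0.03  0.01] turn 0.0 q7 -0.72
```

View pics/w15.png

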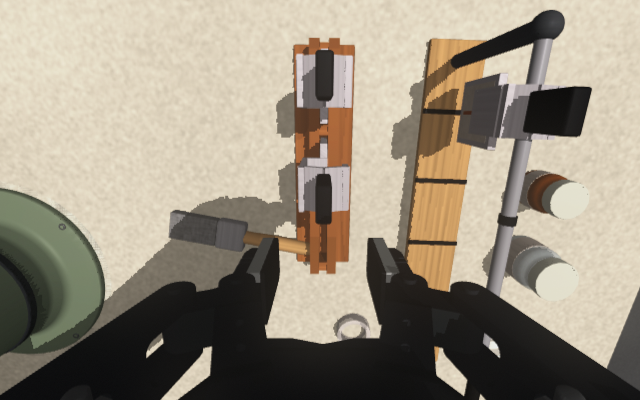

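View pics/w15c.png

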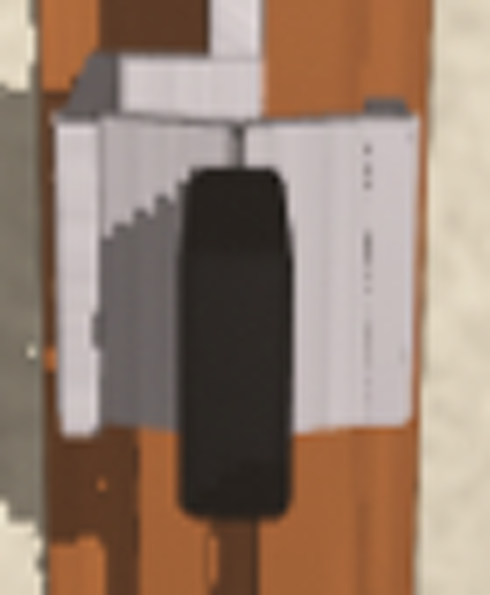

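Tab top face of frame1: crop x 182–292, y 252–518, centre (237,385) → pixel (323.9,205). Measuring it.

```bash
python3 - <<'E'
from h import *
np.set_printoptions(precision=4,suppress=True)
g=lambda x,y,z:p2w('wrist',290+x/7-.5,150+y/7-.5,z)
t=g(237,385,.207);print(t,g(237,252,.207)-g(237,518,.207),'crown',g(236,274,.159))
to(t[0],t[1],.172,.099+np.pi/2)
E
```

```text
[0.4478 0.2166 0.207 ] [-0.0029  0.0288  0.    ] crown [0.4478 0.2171 0.159 ]
pos [0.4481 0.2142 0.2853] yaw 1.67 rp [ 3.142 -0.   ] t 26.57 shift units [ 0.05 -0.    2.27] turn 0.0 q7 -0.72
```

Emit:
servo_tool(targets=[[[0.05, 0, 0.5], 0], [[0, 0, 0.6], 0], [[0, 0, 0.6], 0], [[0, 0, 0.4], 0], [[0, 0, 0.17], 0], [[0, 0, 0], 0]])

```text
clock: 27.32
position: [0.4476, 0.2168, 0.1716]
tool_rot: [-3.141, -0.0, 1.67]
force: [0.3, -0.6, -0.5]
grip_width: 0.0428
```

Emit:
servo_tool(targets=[[[0, 0, 0], 0], [[0, 0, 0], 0], [[0, 0, 0], 0], [[0, 0, 0], 0], [[0, 0, 0], 0]], gripper=-1, newtons=50)

```text
clock: 27.95
position: [0.448, 0.2166, 0.1726]
tool_rot: [3.14, -0.0, 1.67]
force: [-1.1, 0.5, 6.3]
grip_width: 0.0115
```

Emit:
servo_tool(targets=[[[0, 0, -0.1], 0], [[0, 0, -0.2], 0], [[0, 0, -0.2], 0], [[0, 0, -0.2], 0], [[0, 0, -0.2], 0], [[0, 0, -0.17], 0], [[0, 0, 0], 0]])

```text
clock: 28.82
position: [0.4478, 0.2165, 0.2259]
tool_rot: [3.141, -0.0, 1.67]
force: [0.1, 0.5, -1.9]
grip_width: 0.0114
```

```bash
python3 - <<'E'
from h import *
to(.56,.008,.226,.065+np.pi/2)
i=bot.grab_frame('wrist');cv2.imwrite('pics/w16.png',i)
E
```

```text
pos [0.4478 0.2165 0.2259] yaw 1.67 rp [ 3.141 -0.   ] t 28.82 shift units [-4.37  1.82 -0.  ] turn 0.39 q7 -0.79
```

View pics/w16.png

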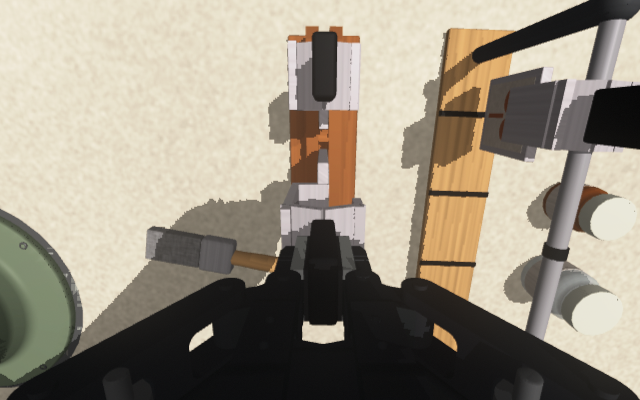

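Emit:
servo_tool(targets=[[[-0.2, 0, 0], 0], [[-0.4, 0.1, 0], 0], [[-0.5, 0.2, 0], 0], [[-0.5, 0.2, 0], 0], [[-0.5, 0.2, 0], 0], [[-0.5, 0.25, 0], 0], [[-0.5, 0.25, 0], 0], [[-0.5, 0.25, 0], 0], [[-0.4, 0.2, 0], 0], [[-0.27, 0.1, 0], 0.2], [[-0.1, 0.07, 0], 0.19], [[0, 0, 0], 0]])

```text
clock: 30.38
position: [0.5595, 0.0082, 0.2252]
tool_rot: [-3.141, -0.0, 1.636]
force: [0.5, -0.2, -1.0]
grip_width: 0.011
```

```bash
python3 - <<'E'
from h import *
to(.6192,.008,.226,.065+np.pi/2)
E
```

```text
pos [0.5595 0.0082 0.2252] yaw 1.636 rp [-3.141 -0.   ] t 30.38 shift units [-0.08  1.19 -0.02] turn -0.0 q7 -0.36
```

Emit:
servo_tool(targets=[[[-0.04, 0.2, -0.01], 0], [[-0.04, 0.2, 0], 0], [[0, 0.2, 0], 0], [[0, 0.2, 0], 0], [[0, 0.2, 0], 0], [[0, 0.19, 0], 0], [[0, 0, 0], 0], [[0, 0, 0], 0]])

```text
clock: 31.38
position: [0.6191, 0.0079, 0.2257]
tool_rot: [-3.141, -0.0, 1.636]
force: [0.3, -0.2, -1.5]
grip_width: 0.0115
```

```bash
python3 - <<'E'
from h import *
to(.6192,.008,.193,.065+np.pi/2)
i=bot.grab_frame('side');crop(i,270,90,390,250,4,'s17.png')
E
```

```text
pos [0.6191 0.0079 0.2257] yaw 1.636 rp [-3.141 -0.   ] t 31.38 shift units [0.   0.   0.65] turn 0.0 q7 -0.35
```

View pics/s17.png

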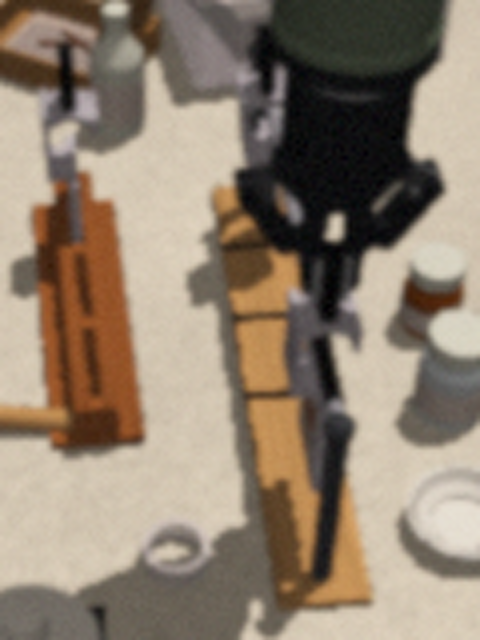

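Emit:
servo_tool(targets=[[[0, 0, 0.15], 0], [[0, 0, 0.15], 0], [[0, 0, 0.15], 0], [[0, 0, 0.1], 0], [[0, 0, 0.06], 0], [[0, 0, 0.05], 0], [[0, 0, 0.01], 0], [[0, 0, 0], 0]])

```text
clock: 32.42
position: [0.6198, 0.0079, 0.1934]
tool_rot: [3.14, 0.0, 1.636]
force: [-2.5, 0.1, 10.5]
grip_width: 0.0112
```

Emit:
servo_tool(targets=[[[0, 0, -0.02], 0], [[0.2, 0, 0], 0], [[0.4, 0, 0], 0], [[0.5, 0, 0], 0], [[0.5, 0, 0], 0], [[0.5, 0, 0], 0], [[0.5, 0, 0], 0], [[0.5, 0, 0], 0], [[0.4, 0, 0], 0], [[0.3, 0, 0], 0], [[0.2, 0, 0], 0], [[0, 0, 0], 0]])

```text
clock: 33.92
position: [0.6063, 0.2095, 0.1938]
tool_rot: [3.14, -0.002, 1.637]
force: [3.3, 4.1, 4.1]
grip_width: 0.0115
```

```bash
python3 - <<'E'
from h import *
to(.6065,.2085,.193,.065+np.pi/2)
i=bot.grab_frame('wrist');cv2.imwrite('pics/w18.png',i)
E
```

```text
pos [0.6063 0.2095 0.1938] yaw 1.637 rp [ 3.14e+00 -2.00e-03] t 33.92 shift units [-0.02  0.    0.02] turn 0.02 q7 -0.69
```

View pics/w18.png

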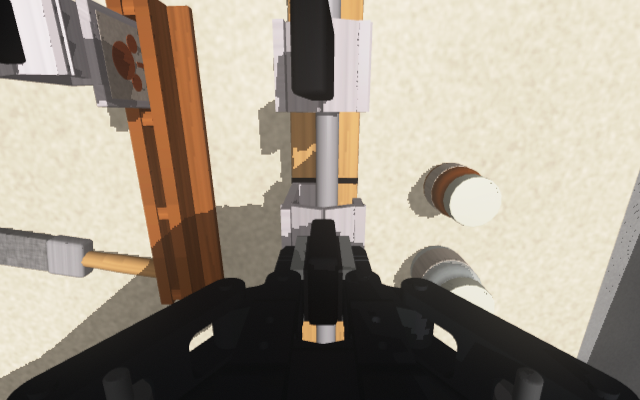

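Emit:
servo_tool(targets=[[[0, 0, 0], 0], [[0, 0, 0], 0], [[0, 0, 0], 0], [[0, 0, -0.4], 0], [[0, 0, -0.8], 0], [[0, 0, -0.7], 0], [[0, 0, 0], 0]], gripper=0)

```text
clock: 34.85
position: [0.6071, 0.2081, 0.2923]
tool_rot: [3.137, -0.002, 1.636]
force: [0.2, -0.2, -1.1]
grip_width: 0.0431
```

```bash
python3 - <<'E'
from h import *
np.set_printoptions(precision=4,suppress=True)
to(.4385,.304,.29,.099+np.pi/2)
i=bot.grab_frame('wrist');crop(i,270,60,380,310,3,'w19.png')
E
```

```text
pos [0.6071 0.2081 0.2923] yaw 1.636 rp [ 3.137 -0.002] t 34.85 shift units [ 2.13 -3.24  0.05] turn -0.39 q7 -0.63
```

View pics/w19.png

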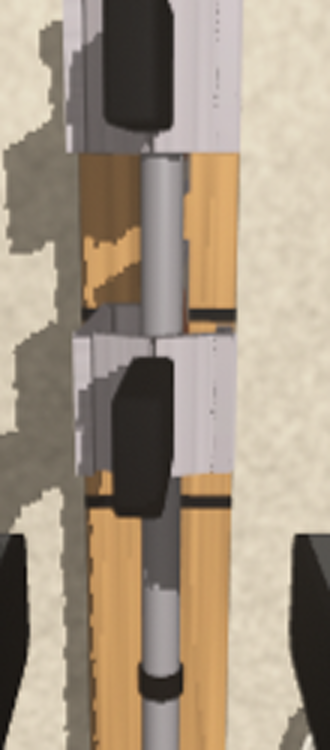

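```bash
python3 - <<'E'
from h import *
np.set_printoptions(precision=4,suppress=True)
g=lambda x,y,z:p2w('wrist',270+x/3-.5,60+y/3-.5,z)
print('crown',(g(153,334,.18)+g(153,473,.18))/2,'tab',g(142,459,.2275),'mark1 line',g(155,316,.01),'m0',g(155,500,.01),'ring0',g(160,682,.176))
print('f0 tab',g(138,50,.2275))
E
```

```text
crown [0.6044 0.2093 0.18  ] tab [0.602  0.2086 0.2275] mark1 line [0.6048 0.2072 0.01  ] m0 [0.6105 0.1194 0.01  ] ring0 [0.6121 0.1213 0.176 ]
f0 tab [0.5959 0.2958 0.2275]
```

Emit:
servo_tool(targets=[[[0, -0.3, 0], -0.2], [[0.2, -0.4, 0], -0.19], [[0.2, -0.4, 0], 0], [[0.3, -0.4, 0], 0], [[0.3, -0.4, 0], 0], [[0.3, -0.4, 0], 0], [[0.3, -0.4, 0], 0], [[0.2, -0.3, 0], 0], [[0.1, -0.2, 0], 0], [[0, 0, 0], 0]])

```text
clock: 36.15
position: [0.4375, 0.287, 0.2884]
tool_rot: [3.141, 0.0, 1.67]
force: [0.0, -0.2, 0.8]
grip_width: 0.0427
```

```bash
python3 - <<'E'
from h import *
to(.4385,.304,.29,.099+np.pi/2)
i=bot.grab_frame('wrist')
cv2.imwrite('pics/w20.png',i); crop(i,290,150,360,235,7,'w20c.png')
E
```

```text
pos [0.4375 0.287  0.2884] yaw 1.67 rp [3.141 0.   ] t 36.15 shift units [ 0.34  0.05 -0.03] turn 0.01 q7 -0.86
```

View pics/w20.png

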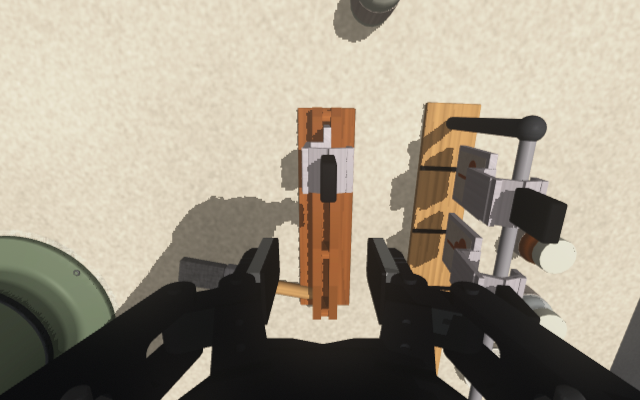

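View pics/w20c.png

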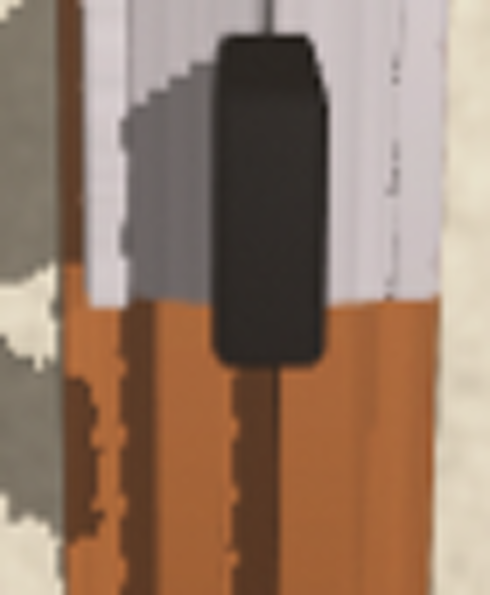

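Frame2's tab top: crop x 215–327, y 98–366, centre (271,232).

```bash
python3 - <<'E'
from h import *
np.set_printoptions(precision=4,suppress=True)
g=lambda x,y,z:p2w('wrist',290+x/7-.5,150+y/7-.5,z)
t=g(271,232,.207);print(t,g(271,98,.207)-g(271,366,.207))
to(t[0],t[1],.172,.099+np.pi/2)
E
```

```text
[0.4397 0.305  0.207 ] [-0.0029  0.0283  0.    ]
pos [0.438  0.2867 0.2883] yaw 1.67 rp [3.141 0.   ] t 36.2 shift units [0.36 0.07 2.33] turn -0.0 q7 -0.86
```

Emit:
servo_tool(targets=[[[0.36, 0.05, 0.2], 0], [[0, 0, 0.5], 0], [[0, 0, 0.6], 0], [[0, 0, 0.6], 0], [[0, 0, 0.3], 0], [[0, 0, 0.12], 0], [[0, 0, 0], 0]])

```text
clock: 37.08
position: [0.4387, 0.3052, 0.1727]
tool_rot: [3.141, -0.0, 1.67]
force: [-0.2, -1.2, 0.5]
grip_width: 0.0426
```

Emit:
servo_tool(targets=[[[0, 0, 0], 0], [[0, 0, 0], 0], [[0, 0, 0], 0], [[0, 0, 0], 0], [[0, 0, 0], 0]], gripper=-1, newtons=50)

```text
clock: 37.7
position: [0.439, 0.3054, 0.1731]
tool_rot: [3.14, -0.001, 1.67]
force: [0.8, -1.0, 8.0]
grip_width: 0.0116
```

Emit:
servo_tool(targets=[[[0, 0, -0.1], 0], [[0, 0, -0.2], 0], [[0, 0, -0.2], 0], [[0, 0, -0.2], 0], [[0, 0, -0.2], 0], [[0, 0, -0.17], 0], [[0, 0, 0], 0]])

```text
clock: 38.58
position: [0.4387, 0.3052, 0.2264]
tool_rot: [3.141, -0.0, 1.67]
force: [0.6, -0.9, -1.6]
grip_width: 0.0114
```

```bash
python3 - <<'E'
from h import *
to(.56,.008,.226,.065+np.pi/2)
i=bot.grab_frame('wrist');cv2.imwrite('pics/w21.png',i)
E
```

```text
pos [0.4387 0.3052 0.2264] yaw 1.67 rp [ 3.141 -0.   ] t 38.58 shift units [-6.16  1.83  0.01] turn 0.39 q7 -0.95
```

View pics/w21.png

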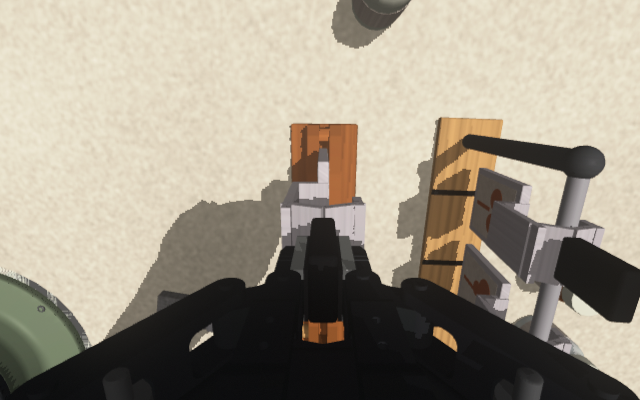

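Emit:
servo_tool(targets=[[[-0.2, 0, 0], 0], [[-0.4, 0, 0], 0], [[-0.6, 0, 0], 0], [[-0.6, 0, 0], 0], [[-0.6, 0.1, 0], 0], [[-0.6, 0.2, 0], 0], [[-0.6, 0.2, 0], 0], [[-0.6, 0.25, 0], 0], [[-0.6, 0.3, 0], 0], [[-0.6, 0.3, 0], 0], [[-0.5, 0.3, 0], 0.2], [[-0.26, 0.18, 0], 0.19]])

```text
clock: 40.12
position: [0.56, 0.0057, 0.2253]
tool_rot: [-3.141, 0.0, 1.634]
force: [-0.4, 0.0, -2.7]
grip_width: 0.0114
```

```bash
python3 - <<'E'
from h import *
to(.6192,.008,.226,.065+np.pi/2)
E
```

```text
pos [0.56   0.0057 0.2253] yaw 1.634 rp [-3.141  0.   ] t 40.12 shift units [-0.03  1.19 -0.01] turn -0.03 q7 -0.35
```

Emit:
servo_tool(targets=[[[0, 0.2, -0.01], 0], [[0, 0.2, 0], 0], [[0, 0.2, 0], 0], [[0, 0.2, 0], 0], [[0, 0.2, 0], 0], [[0, 0.19, 0], 0], [[0, 0, 0], 0], [[0, 0, 0], 0]])

```text
clock: 41.12
position: [0.6189, 0.0114, 0.2262]
tool_rot: [-3.141, -0.0, 1.636]
force: [-1.0, -0.3, -2.6]
grip_width: 0.011
```

```bash
python3 - <<'E'
from h import *
to(.6192,.008,.193,.065+np.pi/2)
i=bot.grab_frame('side');crop(i,270,90,390,250,4,'s22.png')
E
```

```text
pos [0.6189 0.0114 0.2262] yaw 1.636 rp [-3.141 -0.   ] t 41.12 shift units [-0.07  0.    0.66] turn 0.0 q7 -0.35
```

View pics/s22.png

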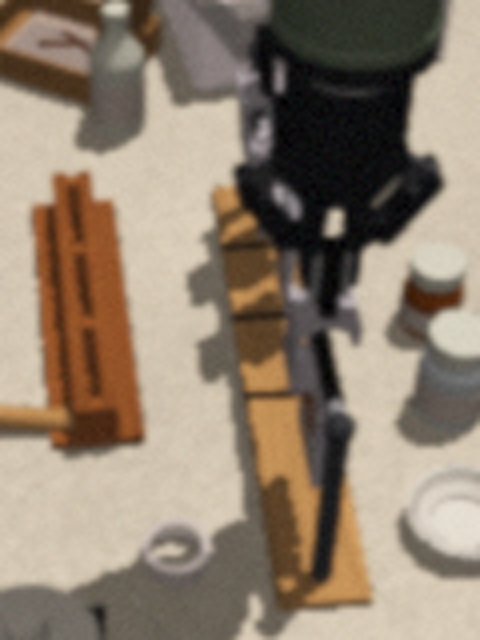

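Emit:
servo_tool(targets=[[[0, 0, 0.15], 0], [[0, 0, 0.15], 0], [[0, 0, 0.15], 0], [[0, 0, 0.1], 0], [[0, 0, 0.06], 0], [[0, 0, 0.04], 0], [[0, 0, 0.02], 0], [[0, 0, 0], 0]])

```text
clock: 42.18
position: [0.6197, 0.0115, 0.1939]
tool_rot: [3.14, 0.0, 1.636]
force: [-3.2, 0.4, 9.2]
grip_width: 0.0111
```

Emit:
servo_tool(targets=[[[0, 0, -0.02], 0], [[0.2, 0, 0], 0], [[0.35, 0, 0], 0], [[0.4, 0, 0], 0], [[0.4, 0, 0], 0], [[0.4, 0, 0], 0], [[0.3, 0, 0], 0], [[0.1, 0, 0], 0], [[0, 0, 0], 0], [[0, 0, 0], 0]])

```text
clock: 43.42
position: [0.6122, 0.1206, 0.1941]
tool_rot: [3.141, -0.002, 1.637]
force: [3.1, 5.4, 5.0]
grip_width: 0.0114
```

```bash
python3 - <<'E'
from h import *
to(.6125,.119,.193,.065+np.pi/2)
i=bot.grab_frame('wrist');cv2.imwrite('pics/w23.png',i)
E
```

```text
pos [0.6122 0.1206 0.1941] yaw 1.637 rp [ 3.141e+00 -2.000e-03] t 43.42 shift units [-0.03  0.    0.02] turn 0.02 q7 -0.54
```

View pics/w23.png

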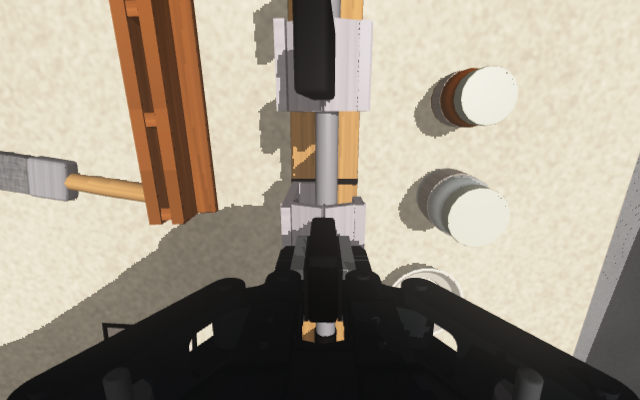

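Same look as the others (plank line at row ≈181, next crown lower edge at row 110). Release.

Emit:
servo_tool(targets=[[[-0.02, 0, 0], 0], [[0, 0, 0], 0], [[0, 0, 0], 0]])

```text
clock: 43.85
position: [0.6123, 0.1194, 0.1942]
tool_rot: [3.141, -0.002, 1.637]
force: [1.7, 6.0, 5.8]
grip_width: 0.0114
```

Emit:
servo_tool(targets=[[[0, 0, 0], 0], [[0, 0, 0], 0], [[0, 0, 0], 0], [[0, 0, -0.4], 0], [[0, 0, -0.8], 0], [[0, 0, -0.7], 0], [[0, 0, 0], 0], [[0, 0, 0], 0]], gripper=0)

```text
clock: 44.85
position: [0.6121, 0.1175, 0.2891]
tool_rot: [3.141, 0.0, 1.636]
force: [-0.1, -0.0, -0.5]
grip_width: 0.0427
```

```bash
python3 - <<'E'
from h import *
np.set_printoptions(precision=4,suppress=True)
to(.4148,-.142,.2,0)
i=bot.grab_frame('wrist');cv2.imwrite('pics/w24.png',i)
i=bot.grab_frame('top');crop(i,190,140,460,280,2.9,'t24.png')
E
```

```text
pos [0.6121 0.1175 0.2891] yaw 1.636 rp [3.141 0.   ] t 44.85 shift units [-4.92 -4.27  1.78] turn 18.75 q7 -0.49
```

View pics/w24.png

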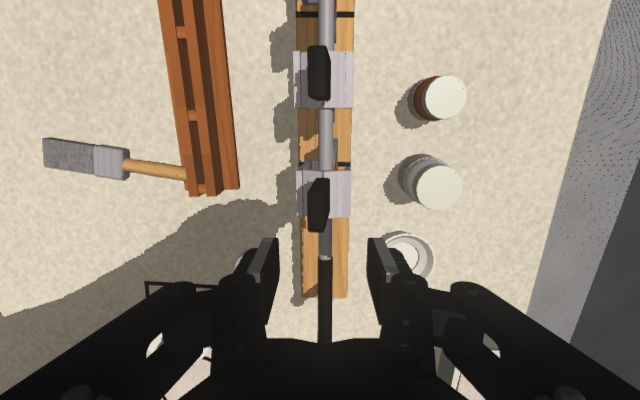

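View pics/t24.png

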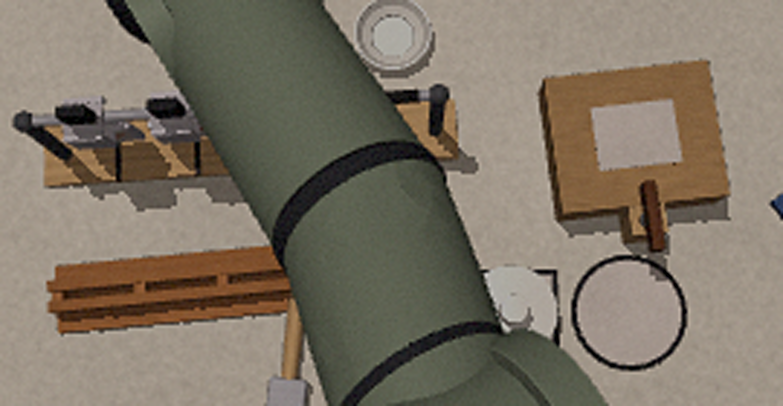

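Emit:
servo_tool(targets=[[[-0.2, -0.2, 0], 0], [[-0.4, -0.35, 0], 0], [[-0.45, -0.4, 0], 0], [[-0.45, -0.4, 0], 0], [[-0.45, -0.4, 0], 0], [[-0.45, -0.4, 0], 0], [[-0.45, -0.4, 0], 0], [[-0.45, -0.4, 0], 0], [[-0.45, -0.4, 0], 0], [[-0.45, -0.4, 0], 0], [[-0.4, -0.32, 0], 0], [[-0.32, -0.2, 0], 0]], gripper=0.3)

```text
clock: 46.45
position: [0.4135, -0.1429, 0.2885]
tool_rot: [-3.141, 0.0, 1.635]
force: [0.1, 0.2, 0.7]
grip_width: 0.0554
```

Emit:
servo_tool(targets=[[[0, 0, 0], 1], [[0, 0, 0], 1], [[0, 0, 0], 1], [[0, 0, 0], 1], [[0, 0, 0], 1], [[0, 0, 0], 1], [[0, 0, 0], 1], [[0, 0, 0], 1], [[0, 0, 0], 1], [[0, 0, 0], 1], [[0, 0, 0], 1], [[0, 0, 0], 1]])

```text
clock: 47.95
position: [0.4143, -0.142, 0.2885]
tool_rot: [-3.141, 0.001, 0.585]
force: [-0.4, 0.3, 0.5]
grip_width: 0.0555
```

Emit:
servo_tool(targets=[[[0, 0, 0], 1], [[0, 0, 0], 1], [[0, 0, 0], 1], [[0, 0, 0], 1], [[0, 0, 0], 1], [[0, 0, 0], 1], [[0, 0, 0], 0.7], [[0, 0, 0], 0]])

```text
clock: 48.95
position: [0.4145, -0.1419, 0.2886]
tool_rot: [-3.142, 0.001, 0.004]
force: [-0.5, -0.2, 1.3]
grip_width: 0.0552
```

```bash
python3 - <<'E'
from h import *
to(.4148,-.142,.2,0)
i=bot.grab_frame('wrist');cv2.imwrite('pics/w25.png',i)
i=bot.grab_frame('top');cv2.imwrite('pics/t25.png',i);crop(i,190,140,460,280,2.9,'t25c.png')
E
```

```text
pos [ 0.4145 -0.1419  0.2886] yaw 0.004 rp [-3.142e+00  1.000e-03] t 48.95 shift units [0.01 0.   1.77] turn 0.04 q7 -1.45
```

View pics/w25.png

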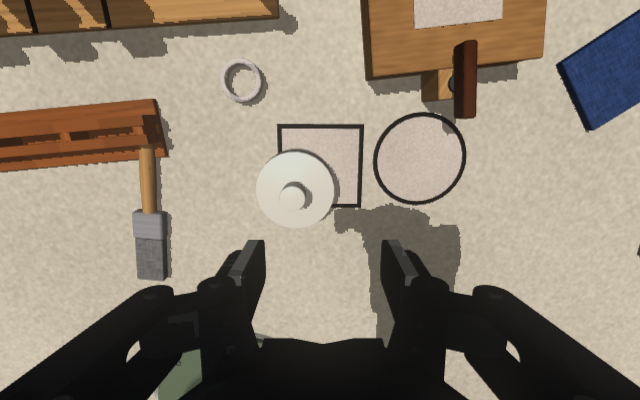

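View pics/t25c.png

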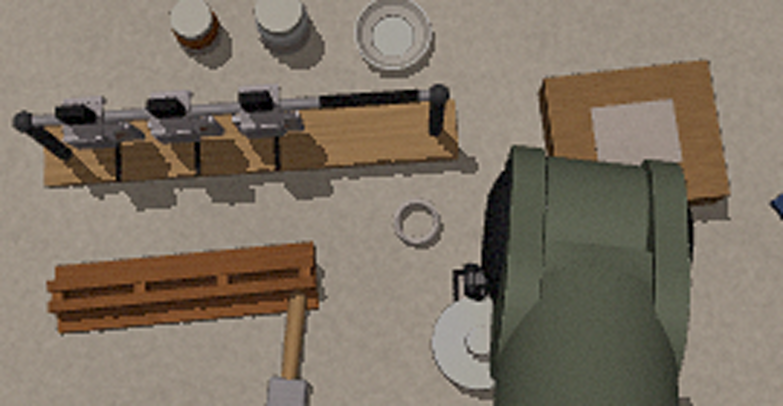

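```bash
python3 - <<'E'
from h import *
i=cv2.imread('pics/w25.png')
crop(i,240,90,480,250,3.2,'w25c.png')
E
```

```text
(no output)
```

View pics/w25c.png

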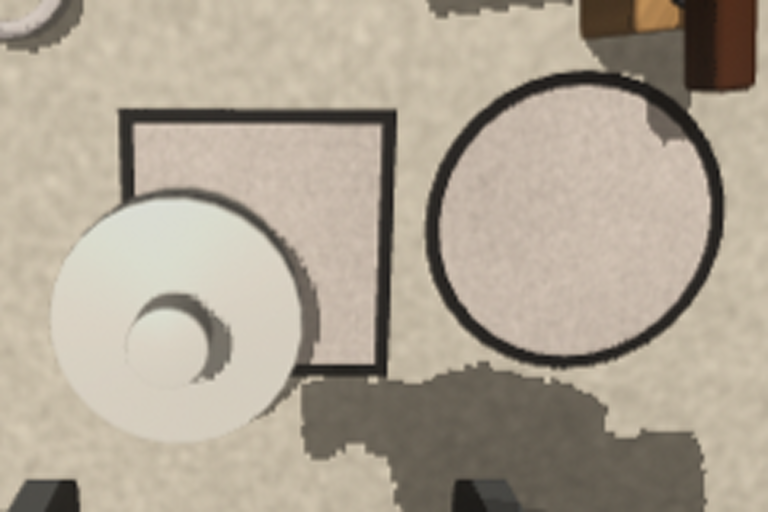

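```bash
python3 - <<'E'
from h import *
np.set_printoptions(precision=4,suppress=True)
g=lambda x,y,z:p2w('wrist',240+x/3.2-.5,90+y/3.2-.5,z)
print('lid',g(177,316,.05),np.linalg.norm(g(52,316,.05)-g(302,316,.05)),g(177,316,.045),'knob',g(167,347,.082),np.linalg.norm(g(126,347,.082)-g(208,347,.082)))
print('round',g(575,219,0),g(427,219,0)-g(723,219,0))
m=g(167,347,.082); to(m[0],m[1],.2,0)
E
```

```text
lid [ 0.3903 -0.107   0.05  ] 0.0972073042708956 [ 0.3891 -0.1066  0.045 ] knob [ 0.3864 -0.1061  0.082 ] 0.029455955245559915
round [ 0.4221 -0.2737  0.    ] [-0.0007  0.1267  0.    ]
pos [ 0.4147 -0.1419  0.2887] yaw 0.005 rp [-3.142  0.   ] t 49.05 shift units [-0.56 -0.72  1.77] turn 0.06 q7 -1.45
```

Emit:
servo_tool(targets=[[[-0.26, -0.35, 0], 0], [[-0.28, -0.36, 0], 0], [[0, 0, 0.5], 0], [[0, 0, 0.5], 0], [[0, 0, 0.6], 0], [[0, 0, 0], 0]])

```text
clock: 49.8
position: [0.3866, -0.1056, 0.2078]
tool_rot: [-3.141, 0.003, 0.005]
force: [-0.7, -0.2, 0.9]
grip_width: 0.0557
```

```bash
python3 - <<'E'
from h import *
to(.3875,-.1063,.1,0)
i=bot.grab_frame('wrist');cv2.imwrite('pics/w26.png',i)
print(bot.observe()['qpos'])
E
```

```text
pos [ 0.3866 -0.1056  0.2078] yaw 0.005 rp [-3.141e+00  3.000e-03] t 49.8 shift units [0.02 0.01 2.16] turn 0.06 q7 -1.58
[ 0.4815986   0.22037437 -0.41589514  2.15661573  0.12436441  0.78807376
 -1.57902318]
```

View pics/w26.png

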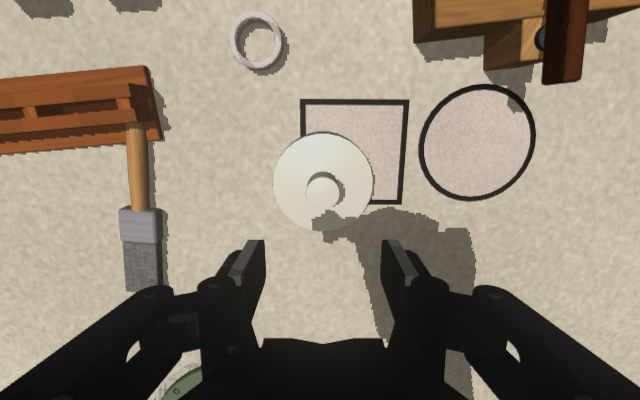

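```bash
python3 - <<'E'
from h import *
np.set_printoptions(precision=4,suppress=True)
i=cv2.imread('pics/w26.png');crop(i,260,120,390,240,5,'w26c.png')
print(p2w('wrist',322.5,192,.082),p2w('wrist',323,181.5,.048))
E
```

```text
[ 0.3861 -0.1054  0.082 ] [ 0.3882 -0.1058  0.048 ]
```

Emit:
servo_tool(targets=[[[0, 0, 0.4], 0], [[0, 0, 0.5], 0], [[0, 0, 0.5], 0], [[0, 0, 0.4], 0], [[0, 0, 0.3], 0], [[0, 0, 0], 0]])

```text
clock: 50.6
position: [0.3882, -0.1063, 0.1043]
tool_rot: [3.141, 0.0, 0.004]
force: [-0.5, 0.3, -0.1]
grip_width: 0.0555
```

```bash
python3 - <<'E'
from h import *
to(.3875,-.1063,.056,0)
i=bot.grab_frame('wrist');cv2.imwrite('pics/w27.png',i)
print(bot.observe()['qpos'])
E
```

```text
pos [ 0.3882 -0.1063  0.1043] yaw 0.004 rp [3.141 0.   ] t 50.6 shift units [-0.01  0.    0.97] turn 0.05 q7 -1.73
[ 0.3981776   0.41554755 -0.34270584  2.25522062  0.28269777  0.50893861
 -1.73209298]
```

View pics/w27.png

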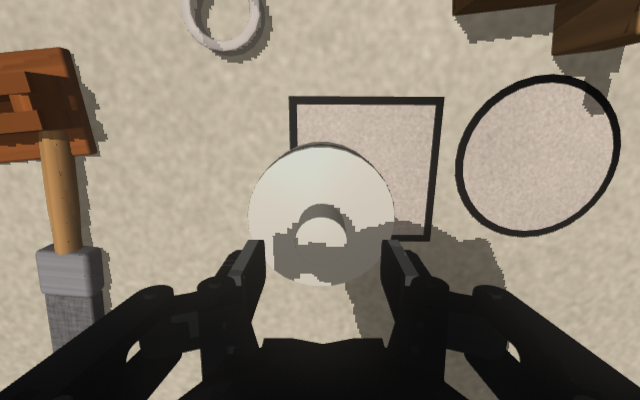

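View pics/w26c.png

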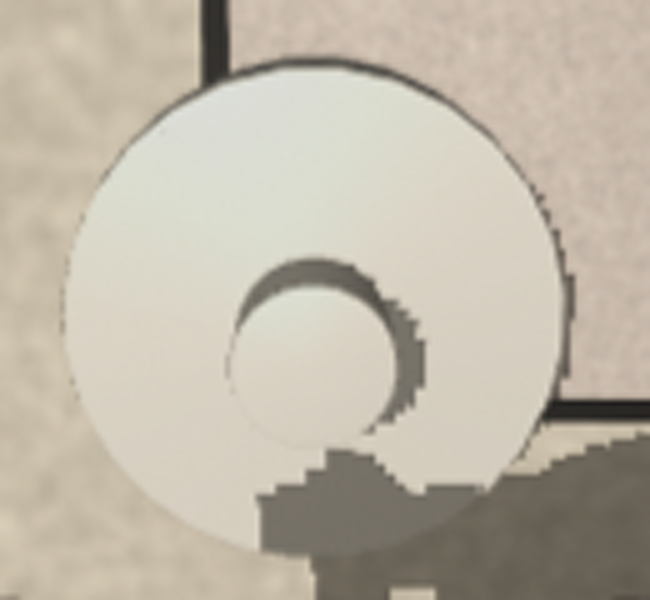

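Emit:
servo_tool(targets=[[[0, 0, 0.2], 0], [[0, 0, 0.25], 0], [[0, 0, 0.25], 0], [[0, 0, 0.2], 0], [[0, 0, 0], 0]])

```text
clock: 51.28
position: [0.3876, -0.1061, 0.058]
tool_rot: [-3.141, 0.002, 0.005]
force: [-0.1, 0.4, 0.4]
grip_width: 0.0558
```

```bash
python3 - <<'E'
from h import *
to(.3875,-.1063,.056,0)
i=bot.grab_frame('wrist');cv2.imwrite('pics/w28.png',i)
print(bot.observe()['qpos'])
E
```

```text
pos [ 0.3876 -0.1061  0.058 ] yaw 0.005 rp [-3.141e+00  2.000e-03] t 51.27 shift units [-0.    0.    0.04] turn 0.05 q7 -1.8
[ 0.33664595  0.51432788 -0.27225085  2.28273006  0.3605972   0.38400178
 -1.80466148]
```

View pics/w28.png

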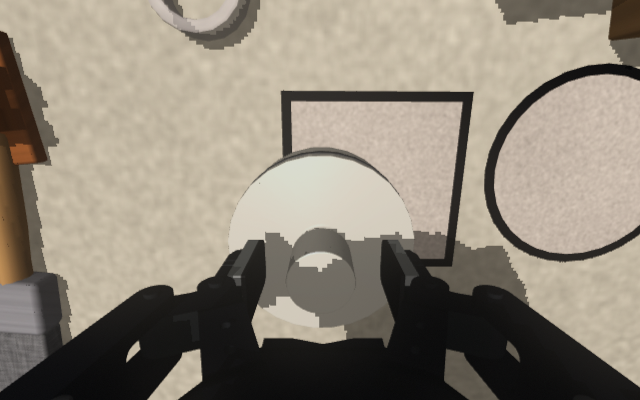

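Emit:
servo_tool(targets=[[[0, 0, 0], 0], [[0, 0, 0], 0], [[0, 0, 0], 0], [[0, 0, 0], 0], [[0, 0, 0], 0]], gripper=-1, newtons=40)

```text
clock: 51.95
position: [0.3883, -0.1063, 0.059]
tool_rot: [-3.142, -0.001, 0.004]
force: [-0.2, 2.0, 6.4]
grip_width: 0.0285
```

```bash
python3 - <<'E'
from h import *
to(.420,-.274,.058,0)
print(bot.observe()['force'])
i=bot.grab_frame('wrist');cv2.imwrite('pics/w29.png',i)
E
```

```text
pos [ 0.3883 -0.1063  0.059 ] yaw 0.004 rp [-3.142e+00 -1.000e-03] t 51.95 shift units [0.62 3.36 0.02] turn 0.05 q7 -1.8
[-0.16978765  1.9923725   6.41142237]
```

View pics/w29.png

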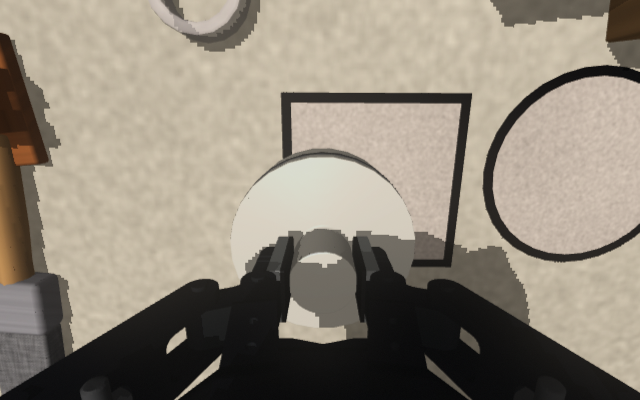

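Emit:
servo_tool(targets=[[[0.02, 0.05, 0], 0], [[0.02, 0.1, 0], 0], [[0.04, 0.2, 0], 0], [[0.04, 0.2, 0], 0], [[0.04, 0.2, 0], 0], [[0.04, 0.2, 0], 0], [[0.04, 0.2, 0], 0], [[0.04, 0.2, 0], 0]])

```text
clock: 53.0
position: [0.4025, -0.1724, 0.0592]
tool_rot: [-3.14, -0.0, 0.006]
force: [-3.5, 17.4, 21.2]
grip_width: 0.0283
```

Emit:
servo_tool(targets=[[[0.04, 0.2, -0.01], 0], [[0.04, 0.2, 0], 0], [[0.04, 0.2, 0], 0], [[0.04, 0.2, 0], 0], [[0.04, 0.2, 0], 0], [[0.04, 0.2, 0], 0], [[0.04, 0.2, 0], 0], [[0.02, 0.1, 0], 0], [[0, 0, 0], 0]])

```text
clock: 54.12
position: [0.4175, -0.2492, 0.0592]
tool_rot: [3.142, 0.0, 0.004]
force: [0.2, -0.6, -0.9]
grip_width: 0.0286
```

```bash
python3 - <<'E'
from h import *
to(.420,-.274,.058,0)
i=bot.grab_frame('wrist');cv2.imwrite('pics/w30.png',i)
E
```

```text
pos [ 0.4175 -0.2492  0.0592] yaw 0.004 rp [3.142 0.   ] t 54.12 shift units [0.05 0.5  0.02] turn 0.04 q7 -1.49
```

View pics/w30.png

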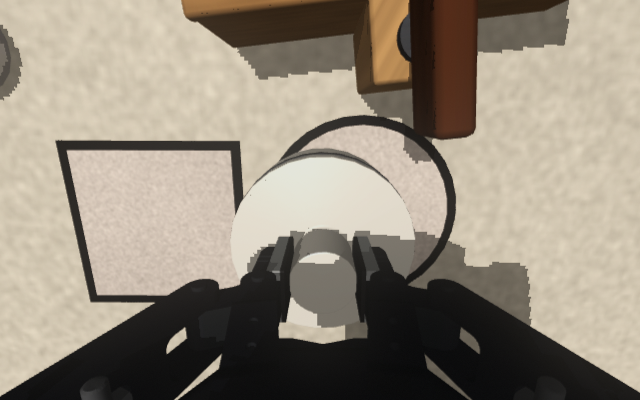

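Emit:
servo_tool(targets=[[[0.02, 0.15, 0], 0], [[0.02, 0.2, 0], 0], [[0, 0.13, 0], 0], [[0, 0.03, 0], 0], [[0, 0, 0], 0]])

```text
clock: 54.8
position: [0.4197, -0.2743, 0.0592]
tool_rot: [3.141, 0.0, 0.004]
force: [-0.3, 0.9, -1.4]
grip_width: 0.0287
```

```bash
python3 - <<'E'
from h import *
to(.420,-.274,.058,0)
i=bot.grab_frame('wrist');cv2.imwrite('pics/w31.png',i)
s=bot.grab_frame('side');crop(s,230,220,350,350,5,'s31.png')
# expected outline of pot-centred ring of 128 mm at TCP
p=bot.observe()['position']
for a in np.arange(0,360,30):
    print(a,w2p('wrist',[p[0]+.0625*np.cos(np.deg2rad(a)),p[1]+.0625*np.sin(np.deg2rad(a)),0]).round(0),end=' ')
E
```

```text
pos [ 0.4197 -0.2743  0.0592] yaw 0.004 rp [3.141 0.   ] t 54.8 shift units [ 0.01 -0.01  0.02] turn 0.05 q7 -1.44
0 [323. 119.] 30 [273. 132.] 60 [239. 168.] 90 [230. 214.] 120 [245. 257.] 150 [279. 286.] 180 [322. 296.] 210 [366. 286.] 240 [400. 257.] 270 [415. 215.] 300 [407. 169.] 330 [373. 133.]
```

View pics/w31.png

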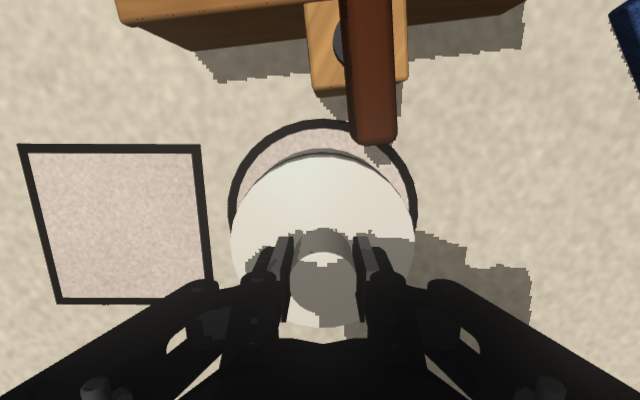

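View pics/s31.png

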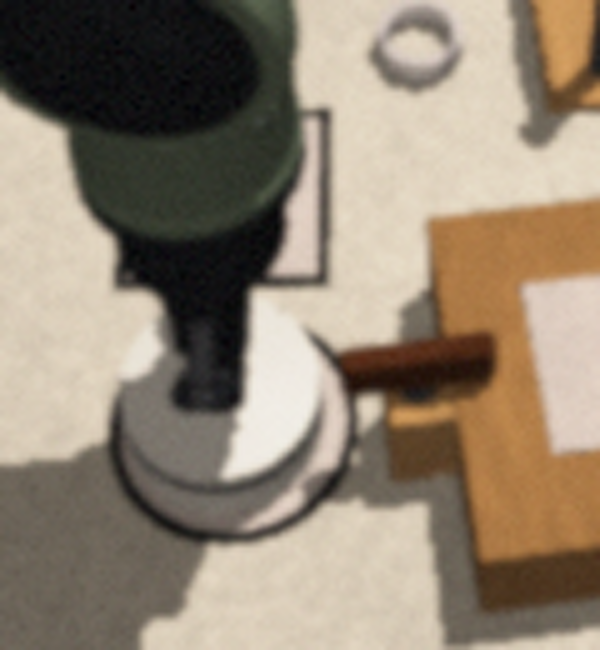

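Emit:
servo_tool(targets=[[[0, 0, 0], 0], [[0, 0, 0], 0], [[0, 0, 0], 0], [[0, 0, 0], 0], [[0, 0, -0.3], 0], [[0, 0, -0.6], 0], [[0, 0, -0.8], 0], [[0, 0, -0.8], 0], [[0, 0, -0.8], 0], [[0, 0, -0.8], 0]], gripper=0.3)

```text
clock: 56.15
position: [0.4195, -0.2739, 0.2668]
tool_rot: [3.141, -0.001, 0.004]
force: [0.1, 0.6, 0.2]
grip_width: 0.0558
```

Emit:
servo_tool(targets=[[[0, 0.8, 0], 0], [[0, 0.8, 0], 0], [[0, 0.8, 0], 0], [[0, 0.8, 0], 0], [[0, 0.8, 0], 0], [[-0.5, 0.8, 0], 0], [[-0.5, 0.5, 0], 0], [[-0.5, 0, 0], 0], [[0, 0, 0], 0]])

```text
clock: 57.28
position: [0.3439, -0.5401, 0.2654]
tool_rot: [3.141, 0.0, 0.002]
force: [0.9, 0.4, -0.0]
grip_width: 0.0554
```

```bash
python3 - <<'E'
from h import *
to(.420,-.274,.058,0)
i=bot.grab_frame('top');cv2.imwrite('pics/t32.png',i);crop(i,190,130,460,280,2.9,'t32c.png')
s=bot.grab_frame('side');cv2.imwrite('pics/s32.png',s);crop(s,230,80,400,350,2.2,'s32c.png')
E
```

```text
pos [ 0.3439 -0.5401  0.2654] yaw 0.002 rp [3.141 0.   ] t 57.27 shift units [ 1.53 -5.32  4.15] turn 0.02 q7 -0.81
```

View pics/t32c.png

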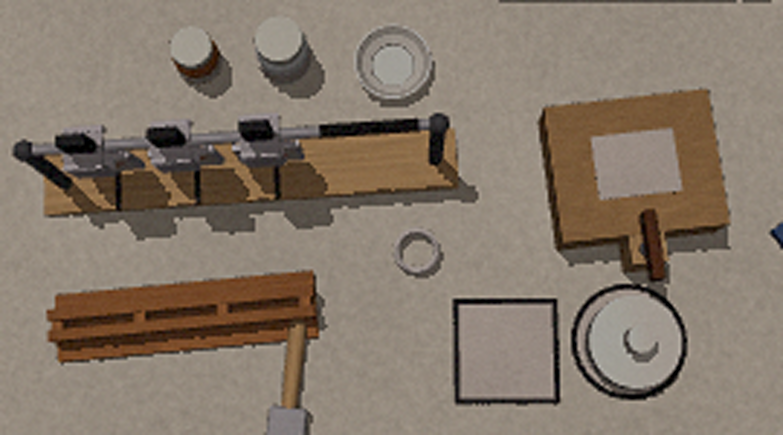

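View pics/s32c.png

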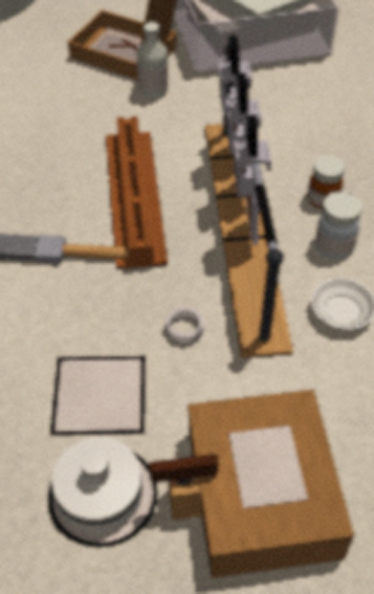

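```bash
python3 - <<'E'
from h import *
i=cv2.imread('pics/t32.png')
crop(i,190,160,300,210,7,'t33.png');crop(i,375,215,440,280,8,'t34.png')
E
```

```text
(no output)
```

View pics/t33.png

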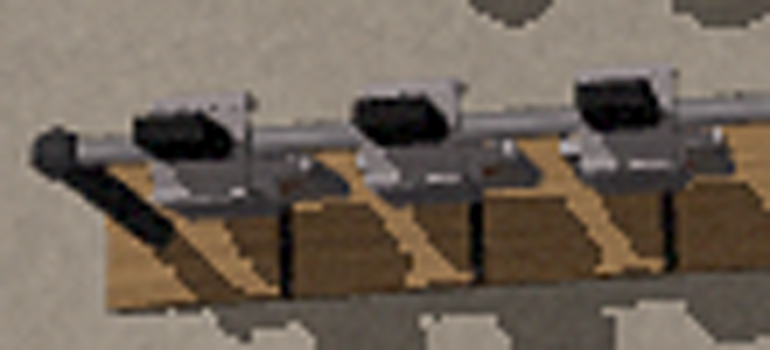

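View pics/t34.png

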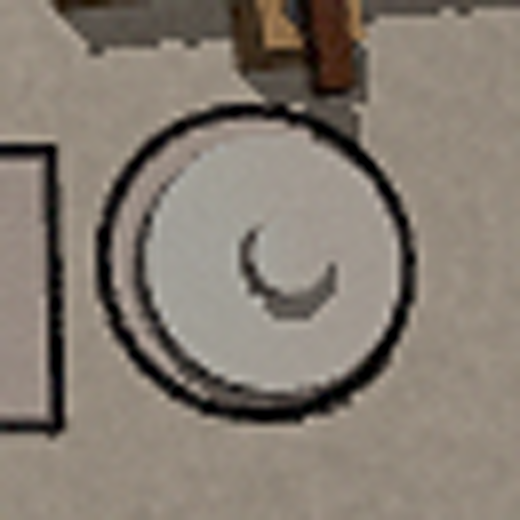

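```bash
python3 - <<'E'
from h import *
np.set_printoptions(precision=4,suppress=True)
a=lambda x,y,z:p2w('top',190+(x+.5)/7-.5,160+(y+.5)/7-.5,z)
b=lambda x,y,z:p2w('top',375+(x+.5)/8-.5,215+(y+.5)/8-.5,z)
print('pot',b(274,260,.048),'ring',b(255,262,0))
# crowns: left edge,right edge x midrow
for n,l,r,y,t in [('f0',(150,250),0,110,(167,134)),('f1',(356,463),0,100,(386,118)),('f2',(577,677),0,90,(603,105))]:
    pass
# project expected crown corners & tab-top centre for a frame hanging upright at each mark
R=np.array([[np.cos(.066),-np.sin(.066)],[np.sin(.066),np.cos(.066)]])
for m in [(.6006,.2975),(.6067,.2082),(.6125,.119)]:
    for tilt in (0,.1,.2):
        out=[]
        for q in [(-6,15,51.5),(6,15,51.5),(6,-15,51.5),(-6,-15,51.5),(22,20,3.5),(22,-20,3.5)]:
            q=np.array(q)/1e3; x=q[0]*np.cos(tilt)-q[2]*np.sin(tilt); z=q[2]*np.cos(tilt)+q[0]*np.sin(tilt)
            xy=R@[x,q[1]]; u=w2p('top',[m[0]+xy[0],m[1]+xy[1],.176+z]); out.append(tuple(((u-[190,160]+.5)*7).round(0).astype(int).tolist()))
        print(m,tilt,out)
E
```

```text
pot [ 0.4149 -0.2734  0.048 ] ring [ 0.418  -0.2744  0.    ]
(0.6006, 0.2975) 0 [(130, 131), (129, 102), (204, 97), (205, 126), (148, 93), (243, 87)]
(0.6006, 0.2975) 0.1 [(131, 144), (129, 114), (204, 109), (205, 139), (146, 93), (242, 87)]
(0.6006, 0.2975) 0.2 [(132, 157), (130, 127), (205, 122), (207, 151), (145, 94), (241, 87)]
(0.6067, 0.2082) 0 [(353, 115), (352, 86), (427, 81), (428, 110), (362, 78), (457, 72)]
(0.6067, 0.2082) 0.1 [(354, 128), (352, 98), (427, 93), (429, 123), (361, 78), (456, 71)]
(0.6067, 0.2082) 0.2 [(355, 141), (353, 111), (428, 106), (430, 136), (360, 78), (456, 72)]
(0.6125, 0.119) 0 [(576, 100), (574, 71), (649, 66), (651, 95), (575, 64), (671, 57)]
(0.6125, 0.119) 0.1 [(577, 113), (575, 83), (650, 78), (651, 108), (575, 64), (671, 57)]
(0.6125, 0.119) 0.2 [(578, 126), (576, 96), (650, 91), (652, 121), (574, 64), (670, 57)]
```

```bash
python3 - <<'E'
from h import *
i=cv2.imread('pics/s32.png')
crop(i,320,90,360,200,7,'s33.png')
np.set_printoptions(precision=1,suppress=True)
# predicted: hook point & tab top, plate bottom for tilts
for m in [(.6006,.2975),(.6067,.2082),(.6125,.119)]:
  for tilt in (0,.1,.2):
    o=[]
    for L in (.0515,.004,-.055,-.145):
        c,s=np.cos(.066),np.sin(.066);x=-L*np.sin(tilt)
        # near (-y) face of the part: half width 15 for tab,20 hook,35 plate
        w={.0515:.015,.004:.02,-.055:.035,-.145:.035}[L]
        u=w2p('side',[m[0]+c*x+s*w,m[1]+s*x-c*w,.176+L*np.cos(tilt)]); o.append(((u-[320,90]+.5)*7).round().tolist())
    print(m,tilt,o)
E
```

```text
(0.6006, 0.2975) 0 [[129.0, 80.0], [125.0, 176.0], [123.0, 300.0], [114.0, 445.0]]
(0.6006, 0.2975) 0.1 [[117.0, 81.0], [124.0, 176.0], [134.0, 299.0], [143.0, 442.0]]
(0.6006, 0.2975) 0.2 [[106.0, 83.0], [123.0, 176.0], [146.0, 297.0], [172.0, 437.0]]
(0.6067, 0.2082) 0 [[157.0, 204.0], [152.0, 301.0], [149.0, 428.0], [138.0, 573.0]]
(0.6067, 0.2082) 0.1 [[145.0, 205.0], [151.0, 301.0], [161.0, 427.0], [169.0, 570.0]]
(0.6067, 0.2082) 0.2 [[133.0, 207.0], [150.0, 302.0], [174.0, 425.0], [199.0, 565.0]]
(0.6125, 0.119) 0 [[188.0, 342.0], [182.0, 440.0], [178.0, 569.0], [165.0, 713.0]]
(0.6125, 0.119) 0.1 [[175.0, 343.0], [181.0, 440.0], [191.0, 568.0], [197.0, 710.0]]
(0.6125, 0.119) 0.2 [[162.0, 345.0], [180.0, 441.0], [203.0, 566.0], [229.0, 704.0]]
```

View pics/s33.png

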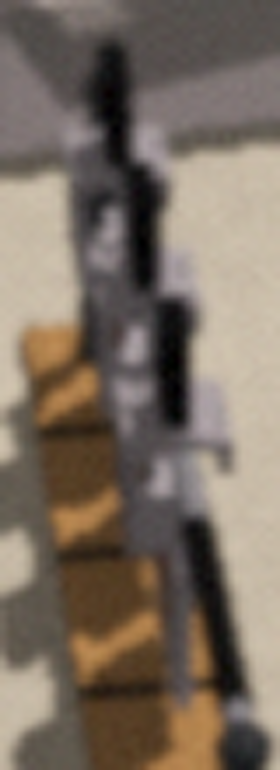

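```bash
python3 - <<'E'
from h import *
print(bot.job_done())
E
```

```text
the job is handed in; nothing more can be done
None
```

I finished the bench setup and handed the job in at about 57 s of the 210 s allowed; the hand-in gives no verdict.

- **Case:** I pressed the lid shut, then pinched the turnbutton and turned it across. By the gripper's turn it reached about 1.56 rad, and the last pictures show the bar lying over the shut lid.
- **Frames:** All three frames were there. I hooked each one on at the black sleeve and slid it along without lifting it: frame0 to the far mark, frame1 to the middle and frame2 to the near one. In the last pictures each is centred within about 3 mm of its mark.
- **Pot:** It had been knocked a few centimetres aside, so I measured it again, pinched the knob and slid it onto the round mark. The last picture puts it about 3 mm from the mark's centre, standing upright.
- **Everything else:** The bystanders looked unmoved in the last pictures, and the gripper was clear of everything.

**Disagreements in the checks:**
- **Camera positions:** The two cameras differed by 2–5 mm on the rail marks and the round mark, and I used values between them.
- **Frame lean:** All three frames lean slightly, tab towards the robot. I estimate 0.05 rad for frame1 and frame2 and 0.1 rad for frame0. One rougher early reading for frame0 gave about 0.14 rad, still under the 0.2 rad limit.

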